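# Show the sample torch to the inspection camera

## Task

The sample torch is due for its lens check, but somebody's pink drinking flask stands in front of the inspection camera: set the flask down upright on the round cork coaster first, out of the way. Then pick the torch with the orange bands out of the row on the mat and hold it up in the air before the camera, its glass lens facing the camera squarely, on the camera's centre line and 150 mm in front of the ring light. Finish while still holding it there, motionless; do not drop either thing, do not bump the camera or its stand, and leave the other torches and the jar where they are.

Things in the scene. Friction and masses are not known exactly. Their poses are not given: they have to be found in the camera images.
- sample_barrel (a point): Mid-barrel of the sample torch, the place to grip it, on its axis. x points to the lens, z up, y across. Round barrel 24 mm in diameter, free from x = -29 to +29 mm; beyond lie a hexagonal head and tail cap, 30 mm over flats, 35 over corners. Lens face at x = +59 mm, tail at -53 mm. Lies level, axis 15 mm above the mat; a thin clip 6 mm wide on top reaches 17 mm above the axis.
- sample_lens (a point): Centre of the sample torch's front glass, on the torch's axis; axes as those of sample_barrel (x points out of the lens).
- sample: The sample torch: black with orange bands on head and tail and an orange bezel, 110 mm long, about 140 g. Origin on the axis at mid-length, 4 mm ahead of sample_barrel, same axes. It lies in a row with two plain torches, side by side about 100 mm apart, in any of the three places, lens away from the robot within some 30 degrees.
- torch_a: A plain torch, all black with a steel bezel, same shape and size as the sample; to be left. Origin on its axis at mid-length, x towards its lens.
- torch_b: The other plain torch, as torch_a; to be left.
- mat: Green bench mat, fixed, 260 x 400 x 3 mm, on which the three torches lie; origin in the middle of its underside, on the bench.
- station: Inspection camera stand, fixed: base plate 180 x 160 x 14 mm, column 20 mm thick and 374 mm tall behind the camera, clamp and camera that stay as they are set. Origin on the bench, column 50 mm behind it (+x); its -x side faces the presenting place. The camera's height and downward tilt (22 to 36 degrees) differ from start to start.
- ring_front (a point): Centre of the front face of the white LED ring light (80 mm diameter, black housing) around the camera's lens. Axes of the camera: it looks along -x (slanting down, towards the robot's side), y level, z up and square to both.
- focus (a point): The presenting point in the air: on the camera's centre line, 150 mm in front of the ring light's face; same axes as ring_front. When the torch is presented its lens lies here and its x axis points along this x axis, up towards the camera.
- flask_centre (a point): Middle of the pink drinking flask, half-way up its axis; z up. 205 mm tall: body 64 mm in diameter up to 134 mm above the foot, shoulder to 151 mm, then an upright steel cap 46 mm in diameter from 151 to 205 mm above the foot, to be gripped from above. 250 to 490 g. Starts on the bench under the presenting point, in front of the camera.
- flask_foot (a point): Centre of the flask's underside, 102.5 mm below flask_centre.
- flask: The whole flask; origin at its foot.
- coaster_top (a point): Centre of the top of the round cork coaster with a brown ring, 110 mm in diameter and 5 mm thick, fixed on the bench at the robot's left.
- jar_centre (a point): Middle of a white jar with a red lid, 60 mm in diameter and 65 mm tall, on the bench at the left; to be left standing.
- jar: The jar; origin at the centre of its underside.
Not all that is in view belongs to the job. What is shaped like the sample but purple is not meant. There is more than one size of the flask; the job needs the larger.

How it is judged:
By the outcome, as a careful person would: the job done as asked, in the order asked, and still so for the second after the job is handed in, while the arm keeps its last pose, push and grip.
It also fails if it takes over 54 s, if anything falls off the work surface, if the arm or the gripper's body presses on something with over 40 N, if the wrist force passes 120 N, or if a joint passes its speed limit or range.

## Robot

A 6-joint arm with a two-finger parallel gripper is mounted at the origin on the work surface. World frame = base frame: x ahead of the robot, y to its left, z up, the work surface at z = 0. Lengths are in m, angles in degrees, forces in N, time in s.
With the tool pointing down it reaches from about 0.35 to 0.875 m from the base axis. Payload 4.2 kg.
Tool frame: the origin (TCP) lies midway between the tips of the shut fingers; the grasp point (between the pads) lies 19 mm behind it (r.grasp_offset is the distance from the TCP to the grasp point, in m); z points along the fingers, y is the direction in which the jaws open and shut (so a half turn about z gives the same grasp; the last joint's range is limited). The gripper opens to 87 mm and grips with 3 to 60 N. Pads are 19 mm wide; open, the fingers measure 117 mm over their backs; the gripper's body (75 mm by 190 mm) begins 51 mm behind the grasp point.
Start: joints at [91.708, 22.042, 0.453, 0, -68.411, -14.817], TCP at [0.142, 0.609, 0.223] pointing down, gripper open.
Joint ranges: [-179.83, 179.83], [-69.29, 118.12], [-61.27, 80.66], [-181.25, 117.63], [-171.15, -9.14], [-177.46, 177.46]. Speed limits (degrees/s): [159.86, 159.86, 180, 180, 180, 180].

## Interface

Orientations are given as a 3x3 rotation matrix whose columns are the frame's x, y, z axes.
In Python, from station import r gives the robot as it stands.
- The arm moves only by the shell command python3 -m crank 'ROWS'. ROWS is JSON, a list of rows, each a list of 3 entries, a list of its own where there are three numbers: the closure, from -1 (fully open) to 1 (shut), so that 0 is half open, then the shift along the tool's x, y, z as a fraction of full scale, then the turn, a rotation vector about the tool's x, y, z as a fraction of full scale. In form: [[fingers, [dx, dy, dz], [wx, wy, wz]], ...]. A call has 1 to 8 rows; each row shifts and turns the commanded pose from where the row before left it, along the tool's axes as they then stand; what a row does not reach is not made up. Full scale, the value 1, is 100 mm for a shift and 45 degrees for a turn. A row lasts 1/10 s, in which the tool goes at most 50 mm and 8.59 degrees, less where a joint would pass 70% of its speed; a pose out of reach is approached as far as the arm can. A call with a number of a shift or a turn outside -1 to 1 is refused whole. A call with a gripper value outside its range is refused whole. The fingers move at their own pace and stop on an object; the grip force is fixed at half the most. Time passes only in rows, so rows that do not move let the fingers close. It gives the time, the measured TCP pose, the force and the opening at its end, in the units of the state.
- r.sense(): the state, without advancing time (a new reading comes with each control period).
- r.capture(name): name is "side" or "top" or "wrist"; returns a dict with "img" (400x640x3 uint8, blue, green, red), "fx", "fy", "cx", "cy" (pixels), "R" (3x3) and "t" (3): a world point X has camera coordinates R X + t. Camera axes: x right, y down, z forward; pixel columns grow to the right and rows downward; lengths in m; the calibration is good to about 2 mm. The wrist camera is an equidistant fisheye: a pixel r from the principal point sees the ray r / f radians off the axis. A picture is of the moment at which its call begins. There is no depth.
- r.finish_job(): hands the job in, once; it reports no verdict.
The state is a dict: "time_s": time; "joints": joint angles; "joint_velocities": joint speeds; "effort": joint torques, N m; "tcp_pos": TCP position; "ee_rot": TCP orientation; "wrist_force": force on the tool from outside, world axes, zero at the start; "moment": the same for the moment, N m; "gripper_width": opening from 0.0 (shut) to 1.0 (fully open).
Only numpy, scipy, OpenCV 4.12 (cv2) and the standard library are available. Lean on these libraries where they do the work, as an engineer would, in place of code of your own. Each camera call takes 0.05 s, during which the arm holds its last target.

## Working session

There is one attempt and no reset: what is moved stays moved. The work goes in short steps, Python scripts to look and compute and a shell command to move; the robot and the scene stay as the last step left them, time stands still between calls to the robot, and variables do not carry over. Pictures are saved under pics/ and viewed, and the job is handed in when it is done.

```bash
ls; mkdir -p pics
python3 - <<'E'
from station import r
import cv2
s=r.sense();print(s)
for n in ["side","top","wrist"]:
    c=r.capture(n);cv2.imwrite(f"pics/{n}0.png",c["img"]);print(n,c["fx"],c["fy"],c["cx"],c["cy"],c["R"],c["t"])
E
```

```text
pics
{'time_s': 0.0, 'joints': array([ 9.17077885e+01,  2.20902649e+01,  3.79204927e-01, -2.98484099e-02,
       -6.84101898e+01, -1.48187242e+01]), 'joint_velocities': array([-0.08233998, -0.04694846, -0.06065532, -0.03037267, -0.03062726,
       -0.04771964]), 'effort': array([ 6.95303697e-04, -3.90666318e+01,  1.87402403e+01,  4.21983808e+00,
        1.09432399e-02, -1.85451381e-04]), 'tcp_pos': array([0.1415909 , 0.60812867, 0.22145868]), 'ee_rot': array([[ 9.73889089e-01, -2.27023930e-01, -4.21122782e-04],
       [-2.27024309e-01, -9.73886763e-01, -2.12965485e-03],
       [ 7.33567109e-05,  2.16965273e-03, -9.99997644e-01]]), 'wrist_force': array([-0.0361901 , -0.57142951,  0.48951074]), 'moment': array([ 8.68488489e-05,  5.67654575e-03, -2.47951546e-02]), 'gripper_width': 1.0036435250195959}
side 454.9942722794176 454.9942722794176 313.50232243727 190.60174152995643 [[ 0.89950559 -0.43690737 -0.00128047]
 [-0.29946844 -0.61440681 -0.72994721]
 [ 0.31813259  0.65697506 -0.68350232]] [-0.53267844  0.29530737  1.17926729]
top 478.6973845464998 478.6973845464998 321.81326923583185 190.41580067833198 [[-0.00242002 -0.99996639  0.00783296]
 [-0.98766466  0.00116373 -0.15657958]
 [ 0.1565652  -0.00811526 -0.98763429]] [-0.01525316  0.61522033  1.4390314 ]
wrist 309.70691628693146 309.70691628693146 325.660275193955 199.70819272649013 [[-0.22675132 -0.97394944  0.0025164 ]
 [-0.92876786  0.2170087   0.30049539]
 [-0.2932134   0.06580058 -0.95377995]] [ 0.62477479 -0.03754955  0.39316024]
```

View pics/side0.png

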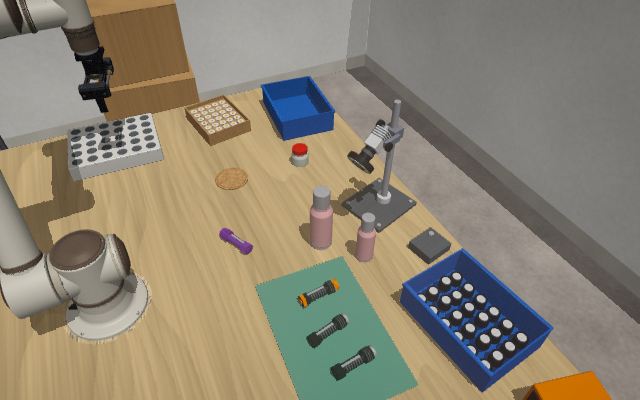

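View pics/top0.png

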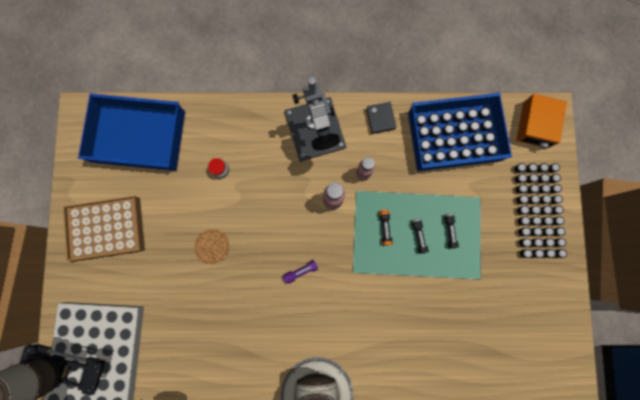

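View pics/wrist0.png

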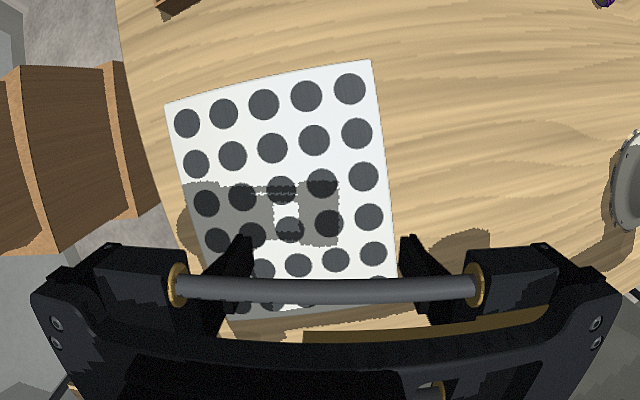

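The pink flasks are the large one at side (321,218) / top (335,195) and a smaller one at side (366,238) / top (366,168). The torch with orange bands is at side (318,292) / top (386,228); the purple one and the two black ones are not meant. Next I'll take enlarged crops and measurements.

```bash
cat > h.py <<'E'
import numpy as np, cv2
def ray(c,u,v,fish=False):
    x=(u-c["cx"])/c["fx"]; y=(v-c["cy"])/c["fy"]
    if fish:
        th=np.hypot(x,y); k=np.sin(th)/th if th>1e-9 else 1; d=np.array([x*k,y*k,np.cos(th)])
    else: d=np.array([x,y,1.])
    R=np.array(c["R"]);t=np.array(c["t"])
    d=R.T@d; return -R.T@t, d/np.linalg.norm(d)
def tri(rs):
    A=sum(np.eye(3)-np.outer(d,d) for o,d in rs); b=sum((np.eye(3)-np.outer(d,d))@o for o,d in rs)
    p=np.linalg.solve(A,b); return p,[np.linalg.norm((np.eye(3)-np.outer(d,d))@(p-o))*1e3 for o,d in rs]
def plane(ry,z):
    o,d=ry; return o+d*(z-o[2])/d[2]
def proj(c,X,fish=False):
    p=np.array(c["R"])@X+np.array(c["t"])
    if fish:
        rr=np.hypot(p[0],p[1]); th=np.arctan2(rr,p[2]); return c["cx"]+c["fx"]*th*p[0]/rr, c["cy"]+c["fy"]*th*p[1]/rr
    return c["cx"]+c["fx"]*p[0]/p[2], c["cy"]+c["fy"]*p[1]/p[2]
E
python3 - <<'E'
import cv2,numpy as np
from station import r
from h import *
import pickle
D={n:r.capture(n) for n in("side","top")}; pickle.dump(D,open("d0.pkl","wb"))
s=D["side"]["img"];t=D["top"]["img"]
a=cv2.resize(s[85:325,230:440],None,fx=2.4,fy=2.4,interpolation=cv2.INTER_CUBIC)
cv2.imwrite("pics/cs.png",a)
b=cv2.resize(t[60:290,180:480],None,fx=2.6,fy=2.6,interpolation=cv2.INTER_CUBIC);cv2.imwrite("pics/ct.png",b)
for n in D:
    print(n,"cam at",-D[n]["R"].T@D[n]["t"])
    hsv=cv2.cvtColor(D[n]["img"],cv2.COLOR_BGR2HSV)
    for nm,lo,hi in[("pink",(165,50,60),(180,150,255)),("pink0",(0,50,60),(6,150,255)),("orange",(5,190,120),(18,255,255)),("red",(0,180,100),(4,255,255)),("green",(60,60,50),(90,255,200))]:
        m=cv2.inRange(hsv,lo,hi);k,l,st,ce=cv2.connectedComponentsWithStats(m)
        print(nm,[(st[i][:5].tolist(),ce[i].round(1).tolist()) for i in range(1,k) if st[i][4]>15])
E
```

```text
side cam at [ 0.19241912 -0.82604148  1.02090865]
pink []
pink0 [([310, 205, 23, 42, 797], [320.6, 226.4]), ([356, 227, 20, 34, 483], [364.8, 244.1]), ([313, 246, 15, 4, 21], [319.8, 248.1])]
orange [([331, 279, 8, 11, 40], [335.2, 283.6]), ([299, 295, 8, 12, 49], [302.8, 300.2]), ([534, 371, 77, 29, 1532], [572.5, 388.1])]
red [([292, 143, 15, 12, 143], [299.4, 148.9])]
green [([255, 257, 163, 143, 12838], [332.3, 336.7])]
top cam at [ 0.38229223 -0.00429049  1.51768717]
pink [([360, 168, 9, 7, 18], [364.0, 172.0]), ([333, 198, 9, 8, 18], [336.9, 202.1])]
pink0 [([357, 164, 17, 16, 114], [363.2, 172.9]), ([324, 191, 20, 18, 134], [332.2, 201.3])]
orange [([526, 95, 40, 48, 1430], [545.5, 118.0]), ([381, 211, 7, 3, 19], [384.0, 212.1])]
red [([209, 159, 16, 15, 197], [216.2, 166.1])]
green [([354, 192, 126, 86, 8937], [416.9, 235.4])]
```

View pics/cs.png

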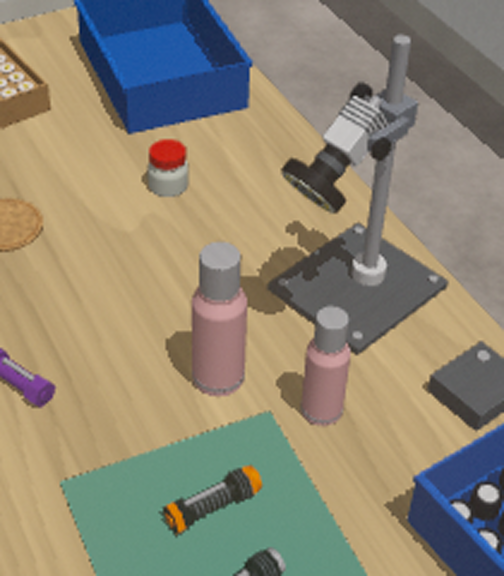

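View pics/ct.png

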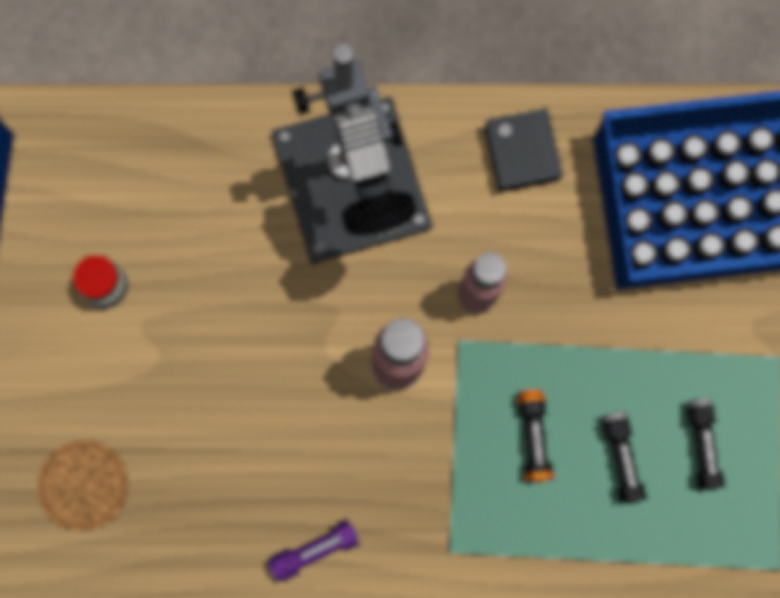

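Run:
```python
import pickle
from h import *
D=pickle.load(open("d0.pkl","rb"));S=D["side"];T=D["top"]
cs=lambda u,v:ray(S,230+(u+.5)/2.4-.5,85+(v+.5)/2.4-.5)
ct=lambda u,v:ray(T,180+(u+.5)/2.6-.5,60+(v+.5)/2.6-.5)
p=lambda n,x:print(n,np.round(x[0],4),np.round(x[1],1))
p("captop",tri([cs(220,255),ct(404,340)]))
p("smallcap",tri([cs(332,318),ct(490,267)]))
p("lensend",tri([cs(251,478),ct(531,396)]))
p("tailend",tri([cs(176,517),ct(539,477)]))
p("jar lid",tri([cs(168,149),ct(96,277)]))
print("coaster top@.005",plane(ct(83,485),.005), plane(ray(S,231.5,178.5),.005))
p("coaster",tri([ct(83,485),ray(S,231.5,178.5)]))
print("foot@0 side",plane(cs(219,383),0))
# base corners (z=.014) top view
for u,v in[(274,132),(391,101),(430,226),(314,260)]: print("plate",plane(ct(u,v),.014))
for n,a,b in[("column top",(402,40),(343,50)),("ringrear?",(316,185),(379,212))]: p(n,tri([cs(*a),ct(*b)]))
```

```text
captop [ 0.5902 -0.0519  0.2048] [0. 0.]
smallcap [ 0.6793 -0.15    0.1572] [1.1 1.1]
lensend [ 0.5505 -0.212   0.0197] [0.2 0.2]
tailend [ 0.4543 -0.22    0.0182] [1.2 1.2]
jar lid [0.6888 0.3082 0.0675] [0.7 0.7]
coaster top@.005 [0.44528438 0.32928669 0.005     ] [0.44336351 0.32484482 0.005     ]
coaster [ 4.451e-01  3.305e-01 -1.000e-04] [0.4 0.4]
foot@0 side [ 0.58708297 -0.06026568  0.        ]
plate [0.88511707 0.10266234 0.014     ]
plate [ 0.92582955 -0.04449706  0.014     ]
plate [ 0.76375693 -0.09210429  0.014     ]
plate [0.72066444 0.05169775 0.014     ]
column top [0.8465 0.012  0.3711] [1.8 1.8]
ringrear? [ 0.7234 -0.0255  0.2358] [0.7 0.7]
```

The flask's cap top triangulates to (0.590, −0.052, 0.205), and 205 mm agrees with the text. The coaster is at about (0.444, 0.327), and the sample torch runs from about (0.454, −0.220) to (0.550, −0.212). I'll move over the flask with the wrist camera turned to the robot's side.

```bash
python3 -m crank '[[-1,[0.345,0.318,-0.1],[0,0,0]],[-1,[0.345,0.318,-0.1],[0,0,0]],[-1,[0.345,0.318,-0.1],[0,0,0]],[-1,[0.345,0.318,-0.1],[0,0,0]],[-1,[0.345,0.318,-0.1],[0,0,0]],[-1,[0.345,0.318,-0.1],[0,0,0]],[-1,[0.345,0.318,-0.1],[0,0,0]],[-1,[0.345,0.318,-0.1],[0,0,0]]]'; python3 -m crank '[[-1,[0.345,0.318,0],[0,0,0]],[-1,[0.345,0.318,0],[0,0,0]],[-1,[0.345,0.318,0],[0,0,0]],[-1,[0.345,0.318,0],[0,0,0]],[-1,[0.345,0.318,0],[0,0,0]],[-1,[0.345,0.318,0],[0,0,0]],[-1,[0.2,0.15,0],[0,0,0]]]'
```

```text
time_s: 1.05
tcp_pos: [0.3534, 0.2965, 0.3032]
ee_rot: [[0.974, -0.226, 0.0], [-0.226, -0.974, 0.001], [0.0, -0.001, -1.0]]
wrist_force: [1.4, 0.4, 0.5]
gripper_width: 1.001
time_s: 1.75
tcp_pos: [0.5283, 0.0436, 0.3023]
ee_rot: [[0.973, -0.23, -0.0], [-0.23, -0.973, -0.0], [-0.0, 0.001, -1.0]]
wrist_force: [0.6, -0.2, 0.5]
gripper_width: 1.0
```

```bash
python3 -m crank '[[-1,[0,0,0],[0,0,0.184]],[-1,[0,0,0],[0,0,0.184]],[-1,[0,0,0],[0,0,0.184]],[-1,[0,0,0],[0,0,0.184]],[-1,[0,0,0],[0,0,0.184]],[-1,[0,0,0],[0,0,0.184]],[-1,[0,0,0],[0,0,0.184]],[-1,[0,0,0],[0,0,0.184]]]'; python3 -m crank '[[-1,[0,0,0],[0,0,0.184]],[-1,[0,0,0],[0,0,0.184]],[-1,[0,0,0],[0,0,0.184]],[-1,[0,0,0],[0,0,0.184]],[-1,[0,0,0],[0,0,0.184]],[-1,[0,0,0],[0,0,0.184]],[-1,[0,0,0],[0,0,0.184]],[-1,[0,0,0],[0,0,0.184]]]'; python3 -m crank '[[-1,[0,0,0],[0,0,0.184]],[-1,[0,0,0],[0,0,0.184]],[-1,[0,0,0],[0,0,0.184]],[-1,[0,0,0],[0,0,0]]]'
python3 - <<'E'
from station import r
import cv2,pickle
s=r.sense();print(s["joints"],s["tcp_pos"],s["ee_rot"])
c=r.capture("wrist");pickle.dump(c,open("w1.pkl","wb"));cv2.imwrite("pics/w1.png",c["img"])
E
```

```text
time_s: 2.55
tcp_pos: [0.5271, 0.0464, 0.3024]
ee_rot: [[0.179, -0.984, -0.0], [-0.984, -0.179, 0.0], [-0.0, 0.0, -1.0]]
wrist_force: [0.2, -0.6, 0.2]
gripper_width: 1.002
time_s: 3.35
tcp_pos: [0.5271, 0.0464, 0.3025]
ee_rot: [[-0.828, -0.56, -0.0], [-0.56, 0.828, 0.0], [0.0, 0.0, -1.0]]
wrist_force: [0.5, 0.3, -0.2]
gripper_width: 1.002
time_s: 3.75
tcp_pos: [0.5271, 0.0464, 0.3024]
ee_rot: [[-0.986, -0.167, -0.0], [-0.167, 0.986, 0.0], [0.0, 0.0, -1.0]]
wrist_force: [0.2, 0.2, -0.0]
gripper_width: 0.999
[ 2.26056002e+01  9.87194156e+00 -4.99451181e+00 -8.66835553e-03
 -7.51480979e+01 -1.03017252e+02] [0.5270993  0.04642054 0.30243047] [[-9.86036351e-01 -1.66529967e-01 -2.90663945e-04]
 [-1.66529985e-01  9.86036390e-01  3.73818689e-05]
 [ 2.80380025e-04  8.52641439e-05 -9.99999957e-01]]
```

View pics/w1.png

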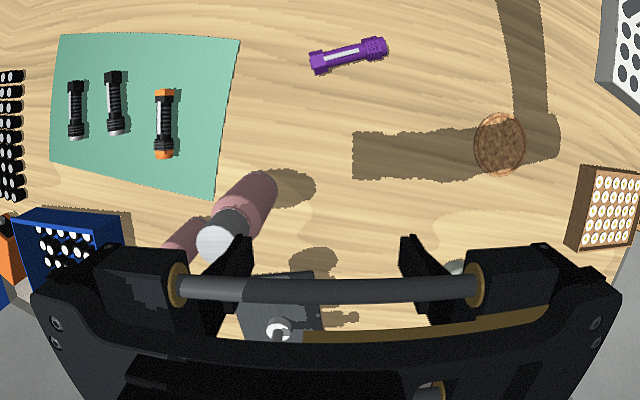

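The wrist view shows the flask's cap at (220,241), the coaster at (499,144), the sample torch at (165,125) with its lens end lower and orange, and the jar hidden by the finger at about (455,265). I'll refine from this.

Run:
```python
import pickle
from h import *
D=pickle.load(open("d0.pkl","rb"));S=D["side"];T=D["top"];W=pickle.load(open("w1.pkl","rb"))
i=cv2.resize(W["img"][60:300,40:340],None,fx=2.6,fy=2.6,interpolation=cv2.INTER_CUBIC);cv2.imwrite("pics/w1c.png",i)
h=cv2.cvtColor(W["img"],cv2.COLOR_BGR2HSV)
o=cv2.inRange(h,(5,200,120),(20,255,255));k,l,st,ce=cv2.connectedComponentsWithStats(o)
for j in range(1,k):
    if st[j][4]>15: print(st[j],ce[j].round(1),plane(ray(W,*ce[j],True),.018).round(4))
cs=lambda u,v:ray(S,230+(u+.5)/2.4-.5,85+(v+.5)/2.4-.5)
ct=lambda u,v:ray(T,180+(u+.5)/2.6-.5,60+(v+.5)/2.6-.5)
# coaster via ellipse of contours
m=cv2.inRange(h,(5,110,60),(16,199,190)); m[:100]=0;m[190:]=0;m[:,:460]=0;m[:,540:]=0
m=cv2.morphologyEx(m,cv2.MORPH_CLOSE,np.ones((7,7)))
c=max(cv2.findContours(m,0,1)[0],key=cv2.contourArea);e=cv2.fitEllipse(cv2.convexHull(c));print(e)
print("coaster",plane(ray(W,*e[0],True),.005),tri([ray(W,*e[0],True),ct(83,485),ray(S,231.5,178.5)]))
print("cap@.205",plane(ray(W,220,241,True),.205),tri([ray(W,220,241,True),cs(220,255),ct(404,340)]))
```

```text
((499.77557373046875, 144.27369689941406), (52.8245849609375, 63.37342071533203), 6.338456630706787)
coaster [0.44387514 0.32698438 0.005     ] (array([4.44631123e-01, 3.30247655e-01, 1.67819304e-04]), [np.float64(0.7873661289404433), np.float64(0.8589616543203538), np.float64(0.0943290701325112)])
cap@.205 [ 0.58386988 -0.04638741  0.205     ] (array([ 0.59001125, -0.04984296,  0.20019218]), [np.float64(3.490109786267592), np.float64(2.4624337466442348), np.float64(2.431265092584512)])
```

View pics/w1c.png

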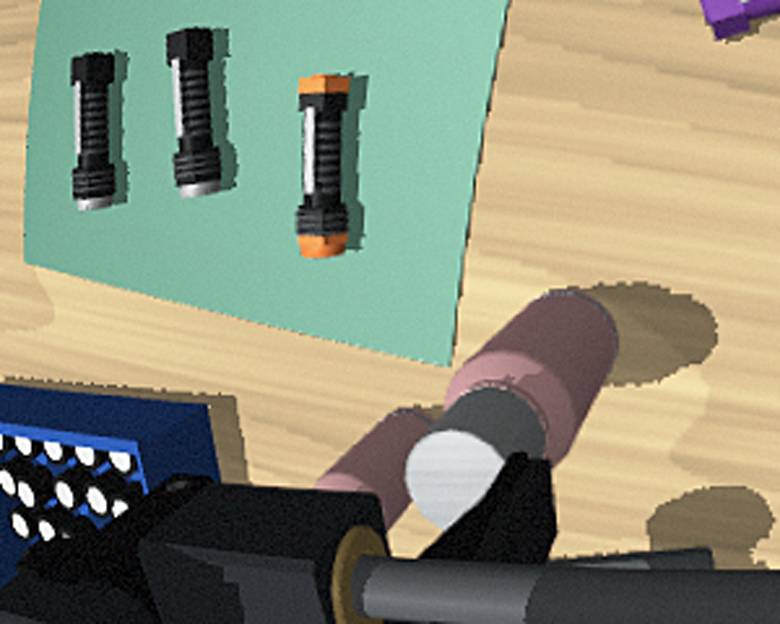

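```bash
python3 -m crank '[[-1,[-0.149,-0.356,0],[0,0,0]],[-1,[-0.149,-0.356,0],[0,0,0]],[-1,[-0.149,-0.356,0],[0,0,0]],[-1,[0,0,0],[0,0,0]],[-1,[0,0,0],[0,0,0]]]'
python3 - <<'E'
from station import r
from h import *
import cv2,pickle
c=r.capture("wrist");pickle.dump(c,open("w2.pkl","wb"));cv2.imwrite("pics/w2.png",c["img"])
for X in([.589,-.051,.205],[.589,-.051,.151]): print(proj(c,np.array(X),True))
E
```

```text
time_s: 4.3
tcp_pos: [0.5891, -0.0521, 0.3018]
ee_rot: [[-0.986, -0.167, -0.001], [-0.167, 0.986, 0.0], [0.001, 0.0, -1.0]]
wrist_force: [-0.6, 0.2, -1.6]
gripper_width: 0.998
(np.float64(325.7106788357366), np.float64(201.51670297471955))
(np.float64(325.6958987232596), np.float64(185.90698313541668))
```

View pics/w2.png

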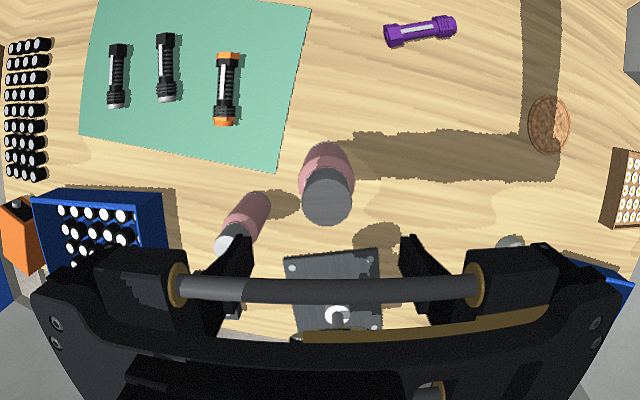

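The cap centre is at (327,202) against a predicted (325.7,201.5), so the tool is centred. I'll descend and grip.

```bash
python3 -m crank '[[-1,[0,0,0.35],[0,0,0]],[-1,[0,0,0.35],[0,0,0]],[-1,[0,0,0.35],[0,0,0]],[-1,[0,0,0.34],[0,0,0]],[-1,[0,0,0],[0,0,0]],[-1,[0,0,0],[0,0,0]]]'; python3 -m crank '[[1,[0,0,0],[0,0,0]],[1,[0,0,0],[0,0,0]],[1,[0,0,0],[0,0,0]],[1,[0,0,0],[0,0,0]],[1,[0,0,0],[0,0,0]],[1,[0,0,0],[0,0,0]],[1,[0,0,0],[0,0,0]],[1,[0,0,0],[0,0,0]]]'
python3 - <<'E'
from station import r
import cv2
c=r.capture("side");cv2.imwrite("pics/s3.png",cv2.resize(c["img"][85:325,230:440],None,fx=2.4,fy=2.4));print(r.sense()["tcp_pos"],r.sense()["gripper_width"])
E
```

```text
time_s: 4.95
tcp_pos: [0.5893, -0.0508, 0.1646]
ee_rot: [[-0.986, -0.169, 0.001], [-0.169, 0.986, -0.001], [-0.0, -0.001, -1.0]]
wrist_force: [-0.0, -0.7, 0.1]
gripper_width: 0.996
time_s: 5.75
tcp_pos: [0.5891, -0.0516, 0.1636]
ee_rot: [[-0.986, -0.166, -0.0], [-0.166, 0.986, -0.0], [0.0, -0.0, -1.0]]
wrist_force: [0.1, -0.5, 0.8]
gripper_width: 0.519
[ 0.58912213 -0.0515798   0.16363705] 0.5253946192472296
```

View pics/s3.png

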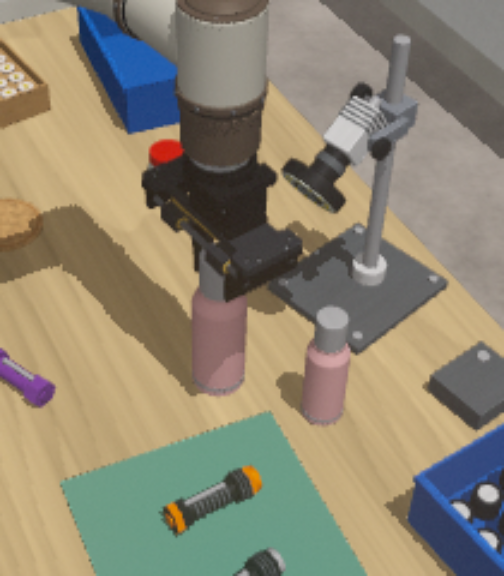

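```bash
python3 -m crank '[[1,[0,0,-0.1],[0,0,0]],[1,[0,0,-0.15],[0,0,0]],[1,[0,0,-0.2],[0,0,0]],[1,[0,0,-0.15],[0,0,0]],[1,[0,0.1,0],[0,0,0]],[1,[0.05,0.2,0],[0,0,0]],[1,[0.06,0.3,0],[0,0,0]],[1,[0.07,0.35,0],[0,0,0]]]'; python3 -m crank '[[1,[0.07,0.35,0],[0,0,0]],[1,[0.07,0.35,0],[0,0,0]],[1,[0.07,0.35,0],[0,0,0]],[1,[0.07,0.35,0],[0,0,0]],[1,[0.07,0.35,0],[0,0,0]],[1,[0.07,0.35,0],[0,0,0]],[1,[0.07,0.35,0],[0,0,0]]]'; python3 -m crank '[[1,[0.07,0.3,0],[0,0,0]],[1,[0.06,0.2,0],[0,0,0]],[1,[0,0.078,0],[0,0,0]],[1,[0,0,0],[0,0,0]],[1,[0,0,0],[0,0,0]]]'
python3 - <<'E'
from station import r
import cv2,pickle
s=r.sense();print(s["tcp_pos"],s["ee_rot"].round(3),s["gripper_width"],s["wrist_force"])
for n in("wrist","side"):
    c=r.capture(n);cv2.imwrite(f"pics/{n}4.png",c["img"]);pickle.dump(c,open(f"{n}4.pkl","wb"))
E
```

```text
time_s: 6.6
tcp_pos: [0.5541, 0.0401, 0.2219]
ee_rot: [[-0.986, -0.164, -0.003], [-0.164, 0.986, -0.0], [0.003, 0.0, -1.0]]
wrist_force: [0.9, 0.3, -3.4]
gripper_width: 0.519
time_s: 7.3
tcp_pos: [0.4645, 0.2739, 0.2222]
ee_rot: [[-0.986, -0.166, -0.002], [-0.166, 0.986, -0.001], [0.003, -0.001, -1.0]]
wrist_force: [0.8, 0.7, -3.9]
gripper_width: 0.522
time_s: 7.8
tcp_pos: [0.4437, 0.3269, 0.2228]
ee_rot: [[-0.986, -0.166, -0.001], [-0.166, 0.986, -0.001], [0.001, -0.001, -1.0]]
wrist_force: [0.1, -0.6, -4.3]
gripper_width: 0.525
[0.44369821 0.32687959 0.22284494] [[-0.986 -0.166 -0.001]
 [-0.166  0.986 -0.001]
 [ 0.001 -0.001 -1.   ]] 0.5254520088215688 [ 0.06259002 -0.60584231 -4.25689625]
```

View pics/wrist4.png

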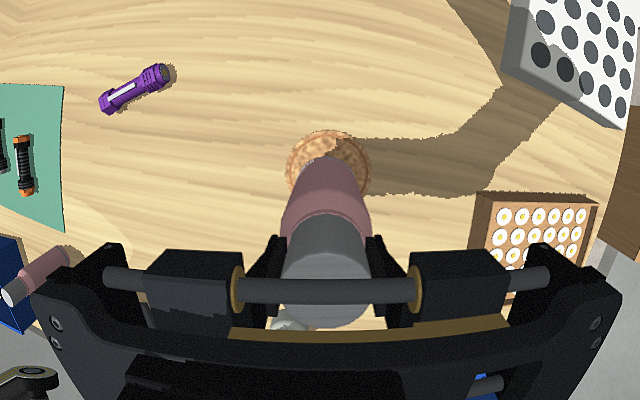

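View pics/side4.png

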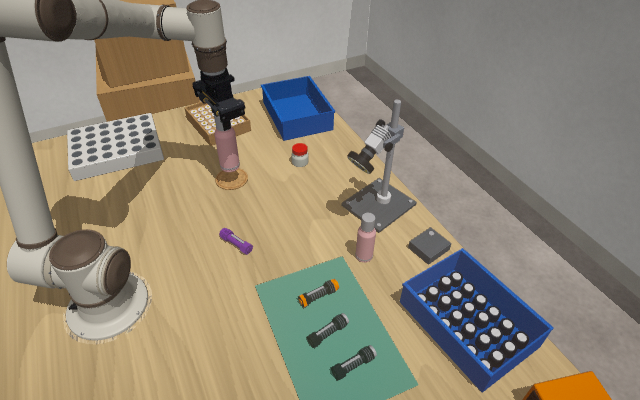

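The flask hangs upright over the coaster, with its foot at side (230,173). I'll lower it slowly to contact.

```bash
python3 -m crank '[[1,[0,0,0.15],[0,0,0]],[1,[0,0,0.17],[0,0,0]],[1,[0,0,0.12],[0,0,0]],[1,[0,0,0.06],[0,0,0]],[1,[0,0,0],[0,0,0]],[1,[0,0,0.02],[0,0,0]],[1,[0,0,0.015],[0,0,0]],[1,[0,0,0],[0,0,0]]]'
```

```text
time_s: 8.7
tcp_pos: [0.4441, 0.3276, 0.1704]
ee_rot: [[-0.986, -0.166, 0.0], [-0.166, 0.986, 0.0], [-0.0, 0.0, -1.0]]
wrist_force: [0.5, -0.2, -4.1]
gripper_width: 0.522
```

```bash
python3 -m crank '[[1,[0,0,0.015],[0,0,0]],[1,[0,0,0],[0,0,0]]]';python3 -m crank '[[1,[0,0,0.01],[0,0,0]],[1,[0,0,0],[0,0,0]]]'
```

```text
time_s: 8.9
tcp_pos: [0.4441, 0.3276, 0.1687]
ee_rot: [[-0.986, -0.166, 0.0], [-0.166, 0.986, 0.0], [-0.0, 0.0, -1.0]]
wrist_force: [-0.7, -0.9, -3.0]
gripper_width: 0.518
time_s: 9.1
tcp_pos: [0.4443, 0.3277, 0.1686]
ee_rot: [[-0.986, -0.167, 0.001], [-0.167, 0.986, 0.001], [-0.001, 0.0, -1.0]]
wrist_force: [-1.7, -1.0, 2.6]
gripper_width: 0.518
```

It is in contact: the load went from −4 to +2.6 N, at exactly the height expected. I'll release and rise.

```bash
python3 -m crank '[[0,[0,0,-0.005],[0,0,0]],[-1,[0,0,0],[0,0,0]],[-1,[0,0,0],[0,0,0]],[-1,[0,0,0],[0,0,0]],[-1,[0,0,0],[0,0,0]],[-1,[0,0,0],[0,0,0]]]'; python3 -m crank '[[-1,[0,0,-0.15],[0,0,0]],[-1,[0,0,-0.25],[0,0,0]],[-1,[0,0,-0.35],[0,0,0]],[-1,[0,0,-0.35],[0,0,0]],[-1,[0,0,-0.2],[0,0,0]]]'
python3 - <<'E'
from station import r
import cv2,pickle
s=r.sense();print(s["joints"].round(1))
c=r.capture("side");cv2.imwrite("pics/s5.png",c["img"])
c=r.capture("top");cv2.imwrite("pics/t5.png",c["img"]);pickle.dump(c,open("t5.pkl","wb"))
E
```

```text
time_s: 9.7
tcp_pos: [0.4441, 0.3275, 0.168]
ee_rot: [[-0.986, -0.166, 0.0], [-0.166, 0.986, 0.0], [-0.0, 0.0, -1.0]]
wrist_force: [-0.5, -0.8, 0.8]
gripper_width: 0.887
time_s: 10.2
tcp_pos: [0.4448, 0.328, 0.3014]
ee_rot: [[-0.986, -0.167, 0.004], [-0.167, 0.986, 0.003], [-0.004, 0.003, -1.0]]
wrist_force: [0.6, 0.5, -0.4]
gripper_width: 0.996
[ 5.320e+01  1.220e+01 -2.300e+00  1.000e-01 -7.530e+01 -1.337e+02]
```

View pics/s5.png

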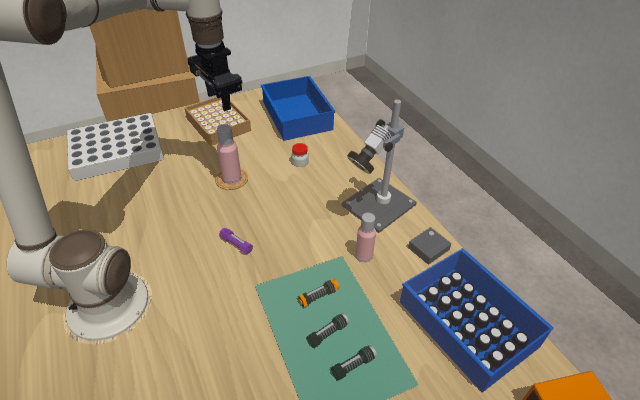

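The flask stands upright on the coaster at side (230,160). Next I'll look at the ring light with the wrist camera, with the tool turned 90° and leaned forward.

```bash
python3 -m crank '[[-1,[-0.042,-0.439,0],[0,0,0]],[-1,[-0.042,-0.439,0],[0,0,0]],[-1,[-0.042,-0.439,0],[0,0,0]],[-1,[-0.042,-0.439,0],[0,0,0]],[-1,[-0.042,-0.439,0],[0,0,0]],[-1,[-0.042,-0.439,0],[0,0,0]],[-1,[-0.042,-0.439,0],[0,0,0]],[-1,[0,0,0],[0,0,-0.182]]]'; python3 -m crank '[[-1,[0,0,0],[0,0,-0.182]],[-1,[0,0,0],[0,0,-0.182]],[-1,[0,0,0],[0,0,-0.182]],[-1,[0,0,0],[0,0,-0.182]],[-1,[0,0,0],[0,0,-0.182]],[-1,[0,0,0],[0,0,-0.182]],[-1,[0,0,0],[0,0,-0.182]],[-1,[0,0,0],[0,0,-0.182]]]'; python3 -m crank '[[-1,[0,0,0],[0,0,-0.182]],[-1,[0,0,0],[0,0,-0.182]],[-1,[0,0,0],[0.178,0,0]],[-1,[0,0,0],[0.178,0,0]],[-1,[0,0,0],[0.178,0,0]],[-1,[0,0,0],[0.178,0,0]],[-1,[0,0,0],[0.178,0,0]],[-1,[0,0,0],[0,0,0]]]'
```

```text
time_s: 11.1
tcp_pos: [0.5241, 0.0252, 0.2964]
ee_rot: [[-0.953, -0.303, -0.003], [-0.303, 0.953, -0.001], [0.003, -0.0, -1.0]]
wrist_force: [-0.2, 1.5, -0.5]
gripper_width: 0.999
time_s: 11.9
tcp_pos: [0.5236, 0.0293, 0.2965]
ee_rot: [[-0.111, -0.994, -0.002], [-0.994, 0.111, -0.0], [0.001, 0.002, -1.0]]
wrist_force: [-0.4, -0.5, 0.1]
gripper_width: 0.997
time_s: 12.7
tcp_pos: [0.5194, 0.0201, 0.2903]
ee_rot: [[0.156, -0.784, 0.6], [-0.988, -0.133, 0.084], [0.014, -0.606, -0.795]]
wrist_force: [-0.5, -1.0, -1.7]
gripper_width: 1.0
```

```bash
python3 -m crank '[[-1,[0,0.28,0.335],[0,0,0]],[-1,[0,0.28,0.335],[0,0,0]],[-1,[0,0.28,0.335],[0,0,0]],[-1,[0,0.28,0.335],[0,0,0]],[-1,[0,0,0],[0,0,0]],[-1,[0,0,0],[0,0,0]]]'
python3 - <<'E'
from station import r
import cv2,pickle
s=r.sense();print(s["joints"].round(1))
c=r.capture("wrist");cv2.imwrite("pics/w6.png",c["img"]);pickle.dump(c,open("w6.pkl","wb"))
E
```

```text
time_s: 13.3
tcp_pos: [0.5269, 0.0013, 0.1963]
ee_rot: [[0.18, -0.823, 0.539], [-0.983, -0.137, 0.118], [-0.023, -0.552, -0.834]]
wrist_force: [0.2, 0.5, 1.2]
gripper_width: 0.999
[ 18.6   0.5 -47.5  21.9  -9.3 -29.2]
```

View pics/w6.png

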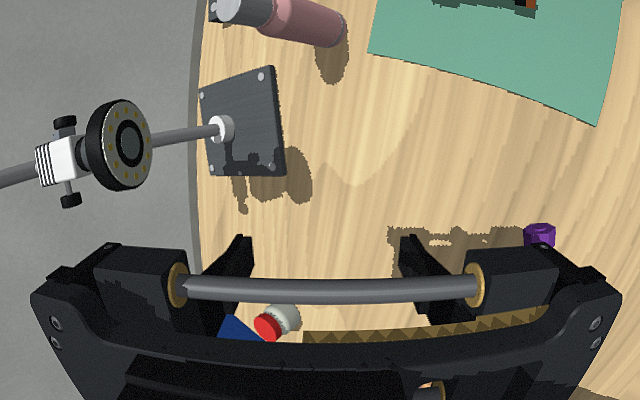

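The wrist view shows the ring face at about (122,145), seen nearly from the front. I'll take a second view from 100 mm to the side.

```bash
python3 -m crank '[[-1,[0.33,0,-0.03],[0,0,0]],[-1,[0.33,0,-0.03],[0,0,0]],[-1,[0.33,0,-0.03],[0,0,0]],[-1,[0,0,0],[0,0,0]],[-1,[0,0,0],[0,0,0]]]'
python3 - <<'E'
from station import r
import cv2,pickle,numpy as np
s=r.sense();print(s["joints"].round(1))
c=r.capture("wrist");pickle.dump(c,open("w7.pkl","wb"))
a=pickle.load(open("w6.pkl","rb"))
from h import *
for q in(a,c): print((-q["R"].T@q["t"]).round(3), proj(q,np.array([.723,-.0255,.236]),True))
cv2.imwrite("pics/w67.png",np.vstack([cv2.resize(q["img"][80:220,0:240],None,fx=2.1,fy=2.1,interpolation=cv2.INTER_CUBIC) for q in (a,c)]))
cv2.imwrite("pics/w7.png",c["img"])
E
```

```text
time_s: 13.85
tcp_pos: [0.5358, -0.0823, 0.2013]
ee_rot: [[0.171, -0.824, 0.54], [-0.985, -0.134, 0.107], [-0.016, -0.55, -0.835]]
wrist_force: [-0.1, 0.2, 0.5]
gripper_width: 0.998
[  6.9   2.8 -33.9  -7.  -20.1   8.5]
[ 0.454 -0.098  0.331] (np.float64(121.36495218586026), np.float64(143.1134232502318))
[ 0.462 -0.18   0.336] (np.float64(138.9684867788246), np.float64(229.65083431350166))
```

View pics/w7.png

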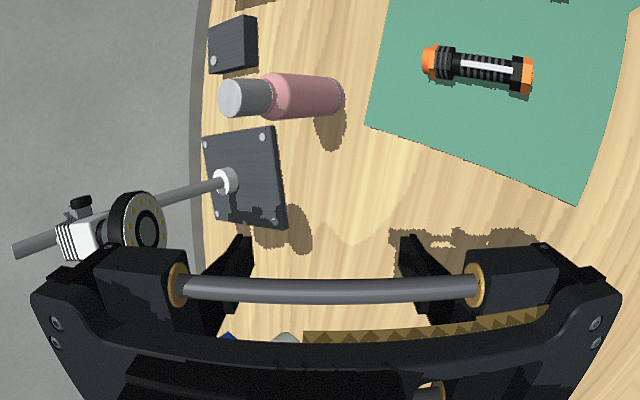

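View pics/w67.png

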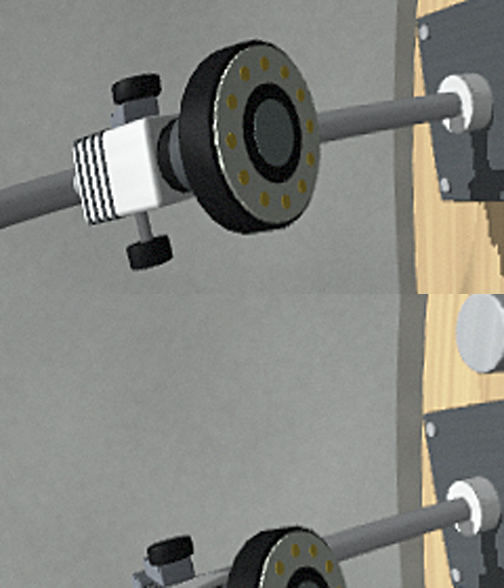

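```bash
python3 -m crank '[[-1,[-0.2,0.14,0.17],[0,0,0]],[-1,[-0.2,0.14,0.17],[0,0,0]],[-1,[-0.1,0.14,0.17],[0,0,0]],[-1,[0,0,0],[0,0,0]],[-1,[0,0,0],[0,0,0]]]'
python3 - <<'E'
from station import r
import cv2,pickle,numpy as np
s=r.sense();print(s["joints"].round(1))
c=r.capture("wrist");pickle.dump(c,open("w8.pkl","wb"))
a=pickle.load(open("w6.pkl","rb"))
from h import *
print((-c["R"].T@c["t"]).round(3))
for n,q in(("6",a),("8",c)):
    u,v=map(int,proj(q,np.array([.723,-.0255,.236]),True))
    x0,y0=u-60,v-50;print(n,x0,y0)
    cv2.imwrite(f"pics/r{n}.png",cv2.resize(q["img"][y0:y0+100,x0:x0+120],None,fx=6,fy=6,interpolation=cv2.INTER_CUBIC))
E
```

```text
time_s: 14.4
tcp_pos: [0.5226, -0.0408, 0.1433]
ee_rot: [[0.187, -0.83, 0.525], [-0.982, -0.138, 0.131], [-0.036, -0.54, -0.841]]
wrist_force: [-0.0, -0.5, 0.5]
gripper_width: 0.998
[ 12.9   6.2 -41.9  -4.   -9.2   1.1]
[ 0.453 -0.142  0.278]
6 61 93
8 10 152
```

View pics/r8.png

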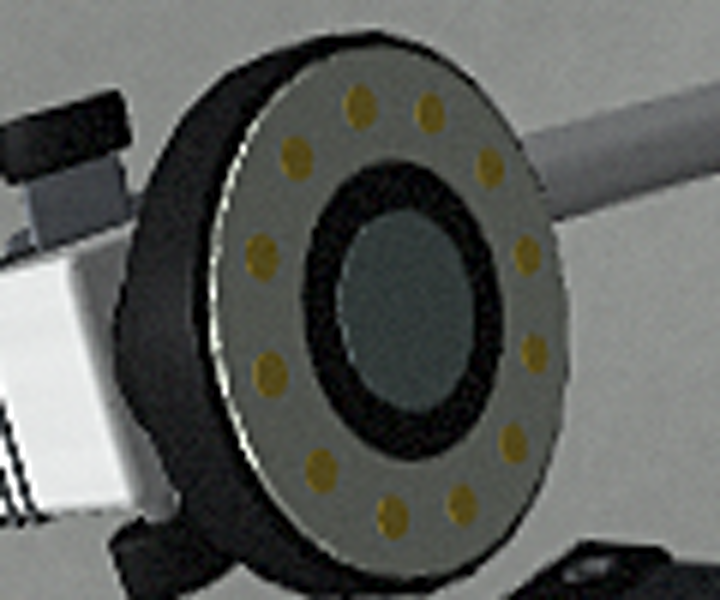

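View pics/r6.png

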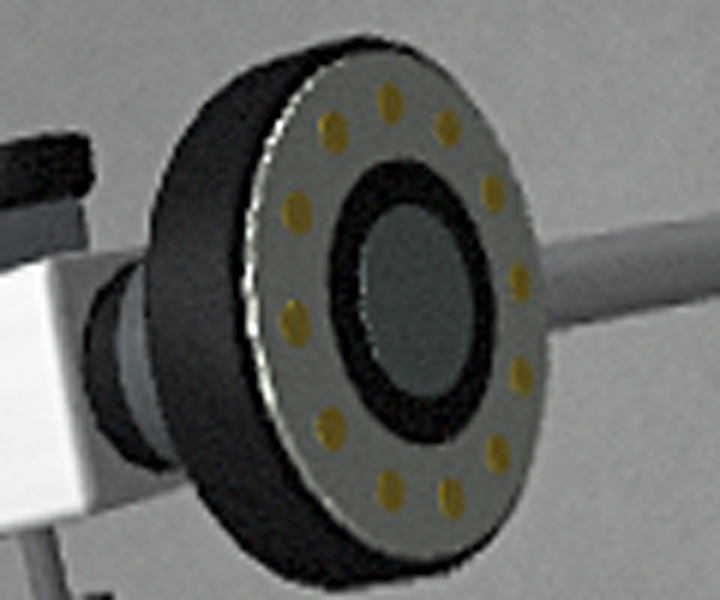

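The LED dots give twelve matched points in views 6 and 8. I'll triangulate them and fit a circle.

```bash
cat > ring.py <<'E'
import pickle
from h import *
from scipy.optimize import least_squares
def dots(q,x0,y0):
    im=q["img"][y0:y0+100,x0:x0+120]; im=cv2.resize(im,None,fx=6,fy=6,interpolation=cv2.INTER_CUBIC)
    h=cv2.cvtColor(im,cv2.COLOR_BGR2HSV); m=cv2.inRange(h,(18,110,60),(35,255,255))
    m=cv2.morphologyEx(m,cv2.MORPH_OPEN,np.ones((5,5)))
    k,l,st,ce=cv2.connectedComponentsWithStats(m)
    P=np.array([ce[i] for i in range(1,k) if st[i][4]>150]); 
    c=P.mean(0);a=np.arctan2(P[:,1]-c[1],P[:,0]-c[0]);P=P[np.argsort(a)]
    return np.c_[(P[:,0]+.5)/6-.5+x0,(P[:,1]+.5)/6-.5+y0]
A=pickle.load(open("w6.pkl","rb"));B=pickle.load(open("w8.pkl","rb"))
a=dots(A,61,93);b=dots(B,10,152);print(len(a),len(b))
best=None
for s in range(12):
    T=[tri([ray(A,*a[i],True),ray(B,*b[(i+s)%12],True)]) for i in range(12)]
    e=np.mean([t[1] for t in T])
    if best is None or e<best[0]: best=(e,s,np.array([t[0] for t in T]))
    print(s,round(e,2),end="; ")
e,s,X=best;c=X.mean(0);U,S,V=np.linalg.svd(X-c);n=V[2]*np.sign(V[2][0])
print("\nlin c",c.round(4),"n",n.round(3),"S",S,"rad",np.linalg.norm(X-c,axis=1).round(4))
def fr(p):
    n=np.array([np.cos(p[4])*np.cos(p[3]),np.cos(p[4])*np.sin(p[3]),np.sin(p[4])])
    y=np.array([-np.sin(p[3]),np.cos(p[3]),0]);z=np.cross(n,y);return n,y,z
def res(p,sg):
    n,y,z=fr(p);o=[]
    for i in range(12):
        w=p[6]+sg*i*np.pi/6;P=p[:3]+p[5]*(np.cos(w)*y+np.sin(w)*z)
        o+=list(np.array(proj(A,P,True))-a[i])+list(np.array(proj(B,P,True))-b[(i+s)%12])
    return np.array(o)
n0=n
best=None
for sg in(1,-1):
  for ph in np.arange(12)*np.pi/6:
    f=least_squares(res,[*c,np.arctan2(n[1],n[0]),np.arcsin(n[2]),.031,ph],args=(sg,),x_scale=[.01,.01,.01,.1,.1,.01,.3])
    if best is None or f.cost<best.cost: best=f
f=best;n,y,z=fr(f.x);print("c",f.x[:3].round(4),"yaw,el",np.degrees(f.x[3:5]).round(2),"R",f.x[5],"rms px",np.sqrt(np.mean(f.fun**2)))
cov=np.linalg.inv(f.jac.T@f.jac)*np.mean(f.fun**2);print("sd",np.sqrt(np.diag(cov))[:3]*1e3,np.degrees(np.sqrt(np.diag(cov))[3:5]))
print("focus",(f.x[:3]-.15*n).round(4))
D=pickle.load(open("d0.pkl","rb"))
print("reproj side",proj(D["side"],f.x[:3]),"top",proj(D["top"],f.x[:3]))
E
python3 ring.py
```

```text
12 12
0 0.03; 1 4.2; 2 7.91; 3 11.4; 4 13.5; 5 15.5; 6 15.59; 7 15.55; 8 13.82; 9 11.53; 10 8.12; 11 4.23; 
lin c [ 0.7121 -0.0272  0.2316] n [0.799 0.238 0.553] S [0.07115712 0.07101235 0.00050744] rad [0.0291 0.0291 0.029  0.029  0.0292 0.0289 0.029  0.0291 0.029  0.0291
 0.0288 0.0291]
c [ 0.7121 -0.0272  0.2316] yaw,el [16.61 33.46] R -0.028995230561545873 rms px 0.046126138699953065
sd [0.06169076 0.02356284 0.01935287] [0.04485095 0.03742682]
focus [ 0.5922 -0.063   0.1489]
reproj side (np.float64(357.6938187175465), np.float64(164.6068949265901)) top (np.float64(326.176126154452), np.float64(145.3852725340684))
```

The fit is very good at 0.046 px rms. The ring is at (0.7121, −0.0272, 0.2316), yaw 16.6°, tilt 33.5°, and the focus is at (0.592, −0.063, 0.149). The tool can't lean much more than 31° here because joint 5 is at its limit. I'll therefore grip the torch with the tool leaned back about 15°.

```bash
cat > go.py <<'E'
# prints what is left to go to a target: shift in tool axes (units of 100mm), turn (units of 45deg) and rows needed
import numpy as np
from scipy.spatial.transform import Rotation as Ro
def target_R(yaw,tilt):
    # tool x = -torch x (flipped), leaned: tool z tilted forward by tilt
    y,t=np.radians([yaw,tilt]); f=np.array([np.cos(y),np.sin(y),0]);u=np.array([0,0,1.])
    z=np.sin(t)*f-np.cos(t)*u; x=-(np.cos(t)*f+np.sin(t)*u); return np.c_[x,np.cross(z,x),z]
def left(s,P,R):
    R0=s["ee_rot"]; U,_,V=np.linalg.svd(R0); R0=U@V
    d=R0.T@(np.array(P)-s["tcp_pos"])*10; w=Ro.from_matrix(R0.T@R).as_rotvec()/np.radians(45)
    print("shift now-axes",d.round(3),"turn",w.round(3),"shift new-axes",(R.T@(np.array(P)-s["tcp_pos"])*10).round(3),
      "rows",np.linalg.norm(d)/.5,np.linalg.norm(w)*45/8.59)
E
python3 - <<'E'
from go import *
from station import r
R=target_R(4.7,-15);print(R.round(3))
left(r.sense(),np.array([.502,-.216,.25]),R)
E
```

```text
[[-0.963 -0.082 -0.258]
 [-0.079  0.997 -0.021]
 [ 0.259  0.    -0.966]]
shift now-axes [ 1.64  -0.162 -1.232] turn [-0.784  0.892  2.001] shift new-axes [ 0.613 -1.726 -0.936] rows 4.114944817479311 12.189414172953567
```

```bash
python3 -m crank '[[-1,[0.33,-0.03,-0.25],[0,0,0]],[-1,[0.33,-0.03,-0.25],[0,0,0]],[-1,[0.33,-0.03,-0.25],[0,0,0]],[-1,[0.33,-0.03,-0.25],[0,0,0]],[-1,[0.32,-0.03,-0.24],[0,0,0]],[-1,[0,0,0],[-0.0603,0.0686,0.154]],[-1,[0,0,0],[-0.0603,0.0686,0.154]],[-1,[0,0,0],[-0.0603,0.0686,0.154]]]'; python3 -m crank '[[-1,[0,0,0],[-0.0603,0.0686,0.154]],[-1,[0,0,0],[-0.0603,0.0686,0.154]],[-1,[0,0,0],[-0.0603,0.0686,0.154]],[-1,[0,0,0],[-0.0603,0.0686,0.154]],[-1,[0,0,0],[-0.0603,0.0686,0.154]],[-1,[0,0,0],[-0.0603,0.0686,0.154]],[-1,[0,0,0],[-0.0603,0.0686,0.154]],[-1,[0,0,0],[-0.0603,0.0686,0.154]]]'; python3 -m crank '[[-1,[0,0,0],[-0.0603,0.0686,0.154]],[-1,[0,0,0],[-0.0603,0.0686,0.154]],[-1,[0,0,0],[0,0,0]],[-1,[0,0,0],[0,0,0]]]'
python3 - <<'E'
from go import *
from station import r
import cv2,pickle
s=r.sense();print(s["joints"].round(1));left(s,np.array([.502,-.216,.25]),target_R(4.7,-15))
c=r.capture("wrist");pickle.dump(c,open("w9.pkl","wb"));cv2.imwrite("pics/w9.png",c["img"])
E
```

```text
time_s: 15.25
tcp_pos: [0.4986, -0.2152, 0.2468]
ee_rot: [[-0.143, -0.895, 0.423], [-0.988, 0.156, -0.004], [-0.063, -0.419, -0.906]]
wrist_force: [-0.2, -0.4, 0.9]
gripper_width: 0.997
time_s: 16.05
tcp_pos: [0.4993, -0.2139, 0.2465]
ee_rot: [[-0.912, -0.398, -0.101], [-0.388, 0.915, -0.107], [0.135, -0.059, -0.989]]
wrist_force: [0.3, 0.6, -0.1]
gripper_width: 0.997
time_s: 16.45
tcp_pos: [0.4991, -0.2141, 0.2453]
ee_rot: [[-0.96, -0.162, -0.228], [-0.155, 0.987, -0.046], [0.232, -0.009, -0.973]]
wrist_force: [0.6, -1.0, -0.4]
gripper_width: 1.001
[ -4.   19.4  -2.9   3.6 -80.8 -77.7]
shift now-axes [-0.014 -0.024 -0.052] turn [-0.037  0.035  0.096] shift new-axes [-0.014 -0.022 -0.053] rows 0.11755774458983609 0.569726417253563
```

View pics/w9.png

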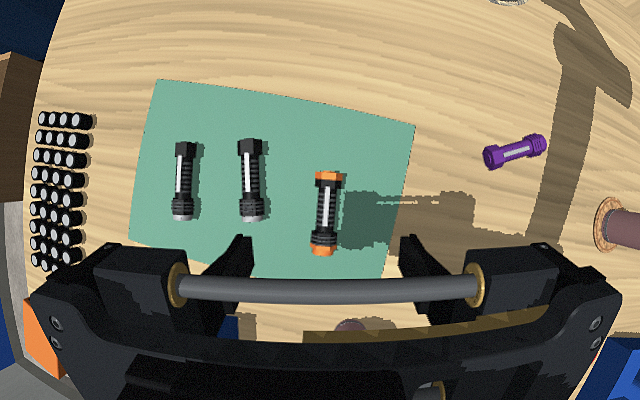

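The sample torch (orange bezel and orange tail band) is at (326,215): tail (328,176), lens end (323,249). The all-black ones at (248,180) and (185,182) and the purple one at (515,152) are not it. I'll take a second view from 70 mm to the side, plus a confirming crop.

```bash
python3 -m crank '[[-1,[0,0.35,0],[0,0,0]],[-1,[0,0.35,0],[0,0,0]],[-1,[0,0,0],[0,0,0]],[-1,[0,0,0],[0,0,0]]]'
python3 - <<'E'
from station import r
import cv2,pickle,numpy as np
c=r.capture("wrist");pickle.dump(c,open("w10.pkl","wb"))
a=pickle.load(open("w9.pkl","rb"))
cv2.imwrite("pics/t910.png",np.hstack([cv2.resize(a["img"][160:270,280:370],None,fx=4.2,fy=4.2,interpolation=cv2.INTER_CUBIC),cv2.resize(c["img"][160:270,195:285],None,fx=4.2,fy=4.2,interpolation=cv2.INTER_CUBIC)]));cv2.imwrite("pics/w10.png",c["img"])
E
```

```text
time_s: 16.9
tcp_pos: [0.4873, -0.144, 0.2454]
ee_rot: [[-0.96, -0.163, -0.227], [-0.157, 0.987, -0.046], [0.232, -0.009, -0.973]]
wrist_force: [0.3, 0.5, -0.5]
gripper_width: 1.002
```

View pics/t910.png

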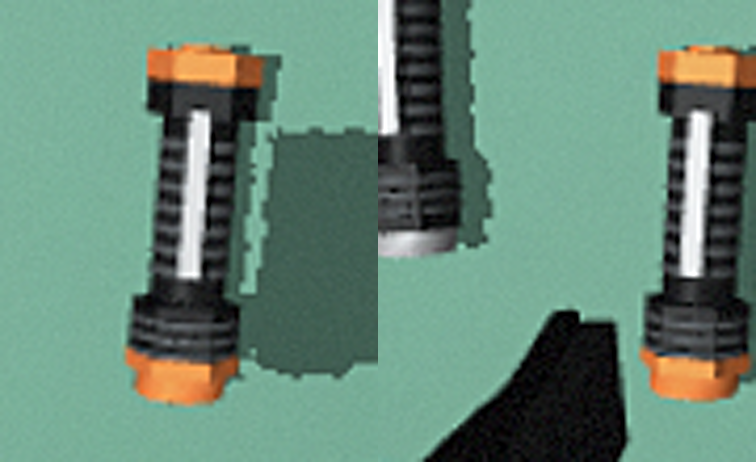

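View pics/w10.png

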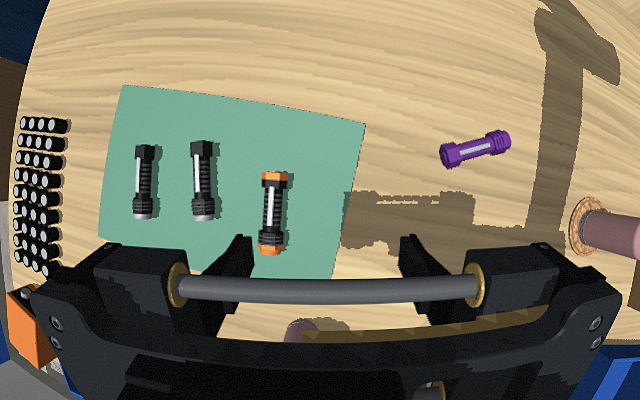

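Run:
```python
import pickle
from h import *
out=[]
for n,x0 in(("w9",280),("w10",230)):
    q=pickle.load(open(n+".pkl","rb"));im=cv2.resize(q["img"][160:270,x0:x0+90],None,fx=6,fy=6,interpolation=cv2.INTER_CUBIC)
    h=cv2.cvtColor(im,cv2.COLOR_BGR2HSV)
    w=cv2.inRange(h,(0,0,125),(180,45,255));k,l,st,ce=cv2.connectedComponentsWithStats(w)
    j=1+np.argmax(st[1:,4]);ys,xs=np.where(l==j)
    d=dict(q=q);P=np.c_[xs,ys].astype(float)
    vx,vy,cx,cy=cv2.fitLine(P.astype(np.float32),cv2.DIST_L2,0,.01,.01).ravel()
    v=np.array([vx,vy])*np.sign(vy);s=(P-[cx,cy])@v
    a=np.array([cx,cy])+v*np.percentile(s,.5);b=np.array([cx,cy])+v*np.percentile(s,99.5)
    o=cv2.inRange(h,(5,150,90),(20,255,255));k,l,st,ce=cv2.connectedComponentsWithStats(o)
    O=sorted([(ce[i],st[i]) for i in range(1,k) if st[i][4]>300],key=lambda t:t[0][1])
    f=lambda p:((p[0]+.5)/6-.5+x0,(p[1]+.5)/6-.5+160)
    lst=[f(a),f(b)]+[f(o[0]) for o in O]
    print(n,[tuple(np.round(p,1)) for p in lst],[o[1].tolist() for o in O]); out.append((q,lst))
(A,a),(B,b)=out
for i in range(4):
    p,e=tri([ray(A,*a[i],True),ray(B,*b[i],True)]);print(["clip tail","clip head","or tail","or lens"][i],p.round(4),np.round(e,2))
for X in out:
    t,hd=[plane(ray(X[0],*X[1][i],True),.035) for i in(0,1)];print("clip@.035",t.round(4),hd.round(4),np.degrees(np.arctan2(hd[1]-t[1],hd[0]-t[0])))
    t,hd=[plane(ray(X[0],*X[1][i],True),.03) for i in(2,3)];print("orange@.03",t.round(4),hd.round(4),np.degrees(np.arctan2(hd[1]-t[1],hd[0]-t[0])))
```

```text
w9 [(np.float64(327.4), np.float64(186.2)), (np.float64(324.2), np.float64(225.8)), (np.float64(328.3), np.float64(175.4)), (np.float64(322.5), np.float64(249.7))] [[212, 66, 163, 59, 7307], [182, 499, 158, 77, 7256]]
w10 [(np.float64(271.2), np.float64(186.2)), (np.float64(268.8), np.float64(225.3)), (np.float64(274.7), np.float64(175.6)), (np.float64(269.9), np.float64(249.2))] [[192, 67, 156, 58, 6327], [166, 500, 154, 71, 6941]]
clip tail [ 0.4661 -0.2183  0.0356] [0.08 0.08]
clip head [ 0.5163 -0.214   0.0349] [0.04 0.04]
or tail [ 0.4526 -0.2194  0.0159] [0.01 0.01]
or lens [ 0.5514 -0.2108  0.0187] [0.12 0.12]
clip@.035 [ 0.4662 -0.2182  0.035 ] [ 0.5163 -0.214   0.035 ] 4.8038653121213795
orange@.03 [ 0.4527 -0.2193  0.03  ] [ 0.5486 -0.211   0.03  ] 4.93272317554518
clip@.035 [ 0.4661 -0.2184  0.035 ] [ 0.5162 -0.214   0.035 ] 4.958405523673367
orange@.03 [ 0.4523 -0.2169  0.03  ] [ 0.5485 -0.2091  0.03  ] 4.6578601669835376
```

Run:
```python
import pickle
from h import *
for n,x,y0,y1 in(("w9",(328.3,321.5),66,576),("w10",(274.7,269.5),67,571)):
    q=pickle.load(open(n+".pkl","rb"));print("cam",(-q["R"].T@q["t"]).round(3))
    f=lambda y:(y+.5)/6-.5+160
    for z in(.018,.033): 
        t=plane(ray(q,x[0],f(y0),True),z);l=plane(ray(q,x[1],f(y1-1),True),z);print(z,t.round(4),l.round(4),np.linalg.norm(t-l))
```

```text
cam [ 0.456 -0.218  0.423]
0.018 [ 0.4463 -0.2203  0.018 ] [ 0.5594 -0.2109  0.018 ] 0.11350300316223012
0.033 [ 0.4467 -0.2203  0.033 ] [ 0.5556 -0.2112  0.033 ] 0.10930115765606485
cam [ 0.444 -0.148  0.423]
0.018 [ 0.4462 -0.22    0.018 ] [ 0.5593 -0.2105  0.018 ] 0.1135424299328515
0.033 [ 0.4461 -0.2174  0.033 ] [ 0.5551 -0.2082  0.033 ] 0.10934055161239843
```

Clip top comes out at z = 0.035, as in the text, with yaw 4.85°, mid-barrel at (0.498, −0.2156) and the axis at z ≈ 0.018. I'll use a 10° backward lean and stay just above the mat.

Run:
```python
from go import *
from station import r
R=target_R(4.85,-10)
left(r.sense(),np.array([.4962,-.2158,.100]),R)
```

```text
shift now-axes [-0.31  -0.706  1.425] turn [-0.031 -0.075  0.095] shift new-axes [-0.279 -0.718  1.425] rows 3.240543826272684 0.6546906998456202
```

```bash
python3 -m crank '[[-1,[0,0,0],[-0.031,-0.075,0.095]],[-1,[-0.07,-0.18,0.356],[0,0,0]],[-1,[-0.07,-0.18,0.356],[0,0,0]],[-1,[-0.07,-0.18,0.356],[0,0,0]],[-1,[-0.069,-0.178,0.357],[0,0,0]],[-1,[0,0,0],[0,0,0]],[-1,[0,0,0],[0,0,0]]]'
python3 - <<'E'
from go import *
from station import r
import cv2
R=target_R(4.85,-10);left(r.sense(),np.array([.4962,-.2158,.100]),R);left(r.sense(),np.array([.4962,-.2158,.008]),R)
cv2.imwrite("pics/w11.png",r.capture("wrist")["img"])
E
```

```text
time_s: 17.65
tcp_pos: [0.4958, -0.2167, 0.099]
ee_rot: [[-0.981, -0.082, -0.176], [-0.081, 0.997, -0.014], [0.177, 0.0, -0.984]]
wrist_force: [0.8, 0.8, 1.4]
gripper_width: 0.998
shift now-axes [-0.003  0.008 -0.01 ] turn [ 0.001 -0.004 -0.003] shift new-axes [-0.003  0.008 -0.01 ] rows 0.027044873635245974 0.02841455842900214
shift now-axes [-0.166  0.008  0.895] turn [ 0.001 -0.004 -0.003] shift new-axes [-0.163  0.008  0.896] rows 1.8208165920056039 0.02841455842900214
```

View pics/w11.png

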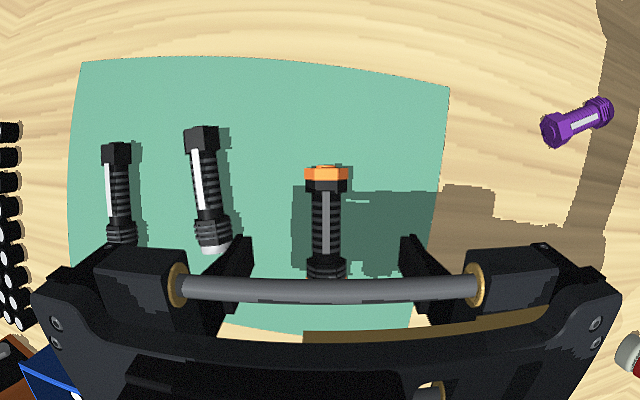

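The torch is centred between the fingers at (326,230), and the neighbour's edge at (213,230) stays outside. I'll descend.

```bash
python3 -m crank '[[-1,[-0.06,0.003,0.33],[0,0,0]],[-1,[-0.05,0.003,0.28],[0,0,0]],[-1,[-0.036,0.002,0.2],[0,0,0]],[-1,[-0.02,0,0.085],[0,0,0]],[-1,[0,0,0],[0,0,0]],[-1,[0,0,0],[0,0,0]]]'
python3 - <<'E'
from go import *
from station import r
R=target_R(4.85,-10);left(r.sense(),np.array([.4962,-.2158,.008]),R)
E
```

```text
time_s: 18.3
tcp_pos: [0.4981, -0.2147, 0.0098]
ee_rot: [[-0.982, -0.084, -0.172], [-0.083, 0.996, -0.015], [0.172, -0.0, -0.985]]
wrist_force: [-0.3, -0.0, 0.9]
gripper_width: 1.003
shift now-axes [ 0.016 -0.009  0.021] turn [ 0.     0.001 -0.001] shift new-axes [ 0.016 -0.009  0.021] rows 0.05654777377771181 0.009110657023611288
```

Grip after a fine correction.

```bash
python3 -m crank '[[-1,[0.016,-0.009,0.018],[0,0,0]],[1,[0,0,0],[0,0,0]],[1,[0,0,0],[0,0,0]],[1,[0,0,0],[0,0,0]],[1,[0,0,0],[0,0,0]],[1,[0,0,0],[0,0,0]],[1,[0,0,0],[0,0,0]],[1,[0,0,0],[0,0,0]]]';python3 -m crank '[[1,[0,0,0],[0,0,0]],[1,[0,0,0],[0,0,0]],[1,[0,0,0],[0,0,0]]]'
```

```text
time_s: 19.1
tcp_pos: [0.4948, -0.2157, 0.0066]
ee_rot: [[-0.981, -0.083, -0.175], [-0.082, 0.997, -0.014], [0.176, 0.001, -0.984]]
wrist_force: [0.1, -0.1, 0.5]
gripper_width: 0.447
time_s: 19.4
tcp_pos: [0.4948, -0.2158, 0.0066]
ee_rot: [[-0.981, -0.083, -0.175], [-0.082, 0.997, -0.014], [0.176, 0.001, -0.984]]
wrist_force: [-0.4, -0.6, 0.2]
gripper_width: 0.266
```

```bash
python3 -m crank '[[1,[0,0,0],[0,0,0]],[1,[0,0,0],[0,0,0]],[1,[0.018,0,-0.1],[0,0,0]],[1,[0.035,0,-0.2],[0,0,0]],[1,[0.053,0,-0.3],[0,0,0]],[1,[0.053,0,-0.3],[0,0,0]],[1,[0.053,0,-0.3],[0,0,0]],[1,[0.053,0,-0.3],[0,0,0]]]';python3 -m crank '[[1,[0,0,0],[0,0,0]],[1,[0,0,0],[0,0,0]]]'
python3 - <<'E'
from go import *
from station import r
import cv2,pickle
for n in("side","wrist"):
    c=r.capture(n);cv2.imwrite(f"pics/{n}12.png",c["img"]);pickle.dump(c,open(n+"12.pkl","wb"))
s=r.sense();print(s["tcp_pos"],s["gripper_width"],s["joints"].round(1))
E
```

```text
time_s: 20.2
tcp_pos: [0.4947, -0.2157, 0.1608]
ee_rot: [[-0.981, -0.083, -0.175], [-0.082, 0.997, -0.013], [0.175, 0.001, -0.984]]
wrist_force: [0.7, -0.3, -1.1]
gripper_width: 0.263
time_s: 20.4
tcp_pos: [0.495, -0.2156, 0.1598]
ee_rot: [[-0.981, -0.083, -0.173], [-0.081, 0.997, -0.013], [0.174, 0.001, -0.985]]
wrist_force: [-0.2, -1.0, -1.8]
gripper_width: 0.266
[ 0.49405415 -0.21554155  0.15800239] 0.26904455789487874 [ -5.3  21.8 -11.3   1.8 -67.1 -80.8]
```

View pics/side12.png

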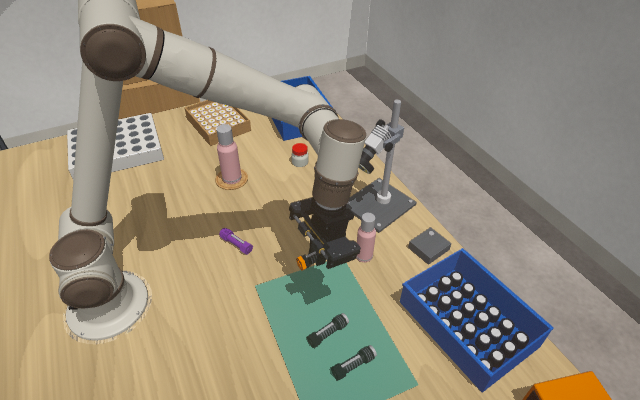

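View pics/wrist12.png

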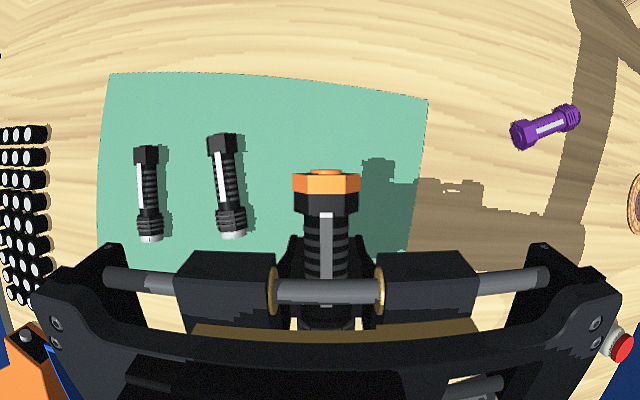

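The torch is held with tail at wrist (326,176). Both plain torches, the flask and the jar are unmoved. I'll work out the presenting pose.

```bash
cat > pres.py <<'E'
import numpy as np,pickle
from go import *
from h import *
Rg=np.array([[-0.981,-0.083,-0.175],[-0.082,0.997,-0.014],[0.176,0.001,-0.984]]);U,_,V=np.linalg.svd(Rg);Rg=U@V
tg=np.array([.4948,-.21575,.0066])
yw=np.radians(4.85);Gw=np.c_[[np.cos(yw),np.sin(yw),0],[-np.sin(yw),np.cos(yw),0],[0,0,1.]]
G=Rg.T@Gw; bar=np.array([.498,-.2156,.018])
L=Rg.T@(bar+.059*Gw[:,0]-tg); T=Rg.T@(bar-.053*Gw[:,0]-tg)
a,e=np.radians([16.61,33.46]);n=np.array([np.cos(e)*np.cos(a),np.cos(e)*np.sin(a),np.sin(e)]);y=np.array([-np.sin(a),np.cos(a),0]);F=np.c_[n,y,np.cross(n,y)]
c=np.array([.7121,-.0272,.2316]);focus=c-.15*n
Rt=F@G.T; Pt=focus-Rt@L
E
python3 - <<'E'
from pres import *
from station import r
s=r.sense();print("L",L.round(4),"Pt",Pt.round(4),Rt.round(3))
q=pickle.load(open("wrist12.pkl","rb"))
for k in(-.053,-.045): print("tail pred",proj(q,s["ee_rot"]@(Rg.T@(bar+k*Gw[:,0]-tg))+s["tcp_pos"],True))
left(s,Pt,Rt); left(s,Pt-.04*n,Rt)
E
```

```text
L [-0.0592 -0.     -0.0222] Pt [ 0.5484 -0.0759  0.1051] [[-0.88  -0.285  0.379]
 [-0.261  0.958  0.114]
 [-0.396  0.001 -0.918]]
tail pred (np.float64(323.3542950510863), np.float64(166.23113042814225))
tail pred (np.float64(323.3824965427108), np.float64(181.28033600824028))
shift now-axes [-0.741  1.346  0.406] turn [-0.03  -0.743 -0.265] shift new-axes [-0.634  1.183  0.852] rows 3.1786370759527682 4.135499275622123
shift now-axes [-0.459  1.277  0.681] turn [-0.03  -0.743 -0.265] shift new-axes [-0.24   1.182  0.922] rows 3.0364710987840287 4.135499275622123
```

Run:
```python
from station import r
from pres import *
for i in range(3):
    s=r.sense();q=r.capture("wrist");C=-q["R"].T@q["t"]
    print("cam in tool",(s["ee_rot"].T@(C-s["tcp_pos"])*1e3).round(2),"axes",(q["R"]@s["ee_rot"]).round(4).tolist(),s["tcp_pos"].round(4))
im=q["img"][155:330,250:400];cv2.imwrite("pics/w13.png",cv2.resize(im,None,fx=4,fy=3.4,interpolation=cv2.INTER_CUBIC)[:600])
print(proj(q,s["tcp_pos"]+s["ee_rot"]@np.array([0,0,-.019]),True))
```

```text
cam in tool [  83.04    1.07 -163.08] axes [[0.0002, 1.0, 0.0003], [-0.9544, 0.0002, -0.2986], [-0.2986, -0.0002, 0.9544]] [ 0.4941 -0.2155  0.158 ]
cam in tool [  83.03    1.07 -163.09] axes [[0.0002, 1.0, 0.0003], [-0.9544, 0.0003, -0.2987], [-0.2987, -0.0002, 0.9544]] [ 0.494  -0.2156  0.1577]
cam in tool [  83.05    1.08 -163.09] axes [[0.0002, 1.0, 0.0003], [-0.9544, 0.0003, -0.2986], [-0.2986, -0.0002, 0.9544]] [ 0.4942 -0.2157  0.1577]
(np.float64(323.68626849011383), np.float64(267.7120229938732))
```

View pics/w13.png

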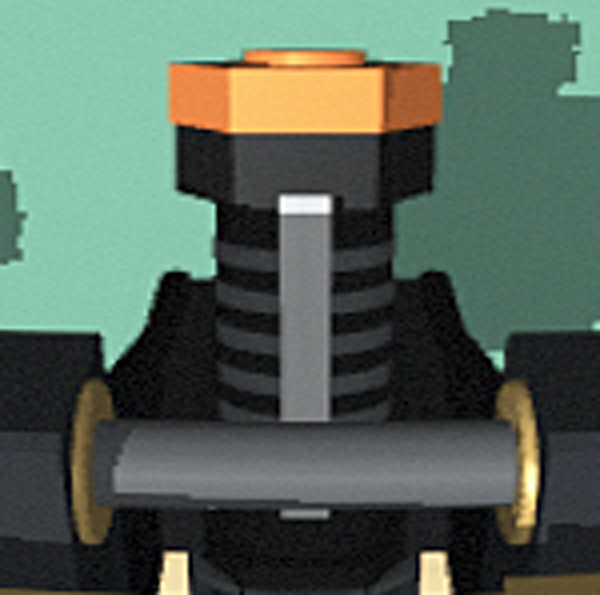

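Run:
```python
from station import r
from pres import *
s=r.sense();q=r.capture("wrist");Rw=s["ee_rot"]
off=np.array([0,-.00107,0])
def pr(k,z): return np.round(proj(q,Rw@(Rg.T@(bar+k*Gw[:,0]+z*Gw[:,2]-tg)+np.array([0,.00107,0]))+s["tcp_pos"],True),1)
for k in(-.049,-.051,-.053): print("hex top edge",k,pr(k,.015)," obs 173.5")
print("nub far",pr(-.053,.007),pr(-.053,.009),"obs 169.1"); print("clip tail",pr(-.032,.017),"obs 212.4")
```

```text
hex top edge -0.049 [325.4 175.7]  obs 173.5
hex top edge -0.051 [325.4 171.5]  obs 173.5
hex top edge -0.053 [325.4 167.3]  obs 173.5
nub far [325.4 167. ] [325.4 167.1] obs 169.1
clip tail [325.4 211.3] obs 212.4
```

The in-hand pose checks within about 1 mm. I'm updating mid-barrel by +0.7 mm and the ring by the 1.07 mm camera offset, then presenting.

```bash
sed -i 's/bar=np.array(\[.498,-.2156/bar=np.array([.4987,-.2155/; s/c=np.array(\[.7121,-.0272,.2316/c=np.array([.7130,-.0271,.2322/' pres.py
python3 - <<'E'
from pres import *
from station import r
s=r.sense();print("Pt",Pt.round(4),"focus",focus.round(4));left(s,Pt,Rt); left(s,Pt-.04*n,Rt)
E
python3 -m crank '[[1,[0,0,0],[-0.005,-0.124,-0.044]],[1,[0,0,0],[-0.005,-0.124,-0.044]],[1,[0,0,0],[-0.005,-0.124,-0.044]],[1,[0,0,0],[-0.005,-0.124,-0.044]],[1,[0,0,0],[-0.005,-0.124,-0.044]],[1,[0,0,0],[-0.005,-0.124,-0.044]],[1,[0,0,0],[0,0,0]],[1,[0,0,0],[0,0,0]]]'
python3 - <<'E'
from pres import *
from station import r
s=r.sense();print(s["joints"].round(1));left(s,Pt,Rt); left(s,Pt-.04*n,Rt)
E
```

```text
Pt [ 0.5488 -0.076   0.1053] focus [ 0.5931 -0.0629  0.1495]
shift now-axes [-0.74   1.347  0.403] turn [-0.03  -0.743 -0.265] shift new-axes [-0.635  1.184  0.848] rows 3.177623898372328 4.136011639552176
shift now-axes [-0.458  1.278  0.678] turn [-0.03  -0.743 -0.265] shift new-axes [-0.241  1.183  0.919] rows 3.034781350325549 4.136011639552176
time_s: 21.5
tcp_pos: [0.4948, -0.2164, 0.1589]
ee_rot: [[-0.88, -0.284, 0.38], [-0.26, 0.959, 0.113], [-0.397, 0.0, -0.918]]
wrist_force: [0.7, -0.6, -0.8]
gripper_width: 0.265
[-14.2  10.7 -22.6 -19.2 -37.9 -46.1]
shift now-axes [-0.628  1.193  0.855] turn [-0.002  0.001 -0.001] shift new-axes [-0.63   1.191  0.857] rows 3.1937016806521337 0.013512542180150019
shift now-axes [-0.234  1.192  0.925] turn [-0.002  0.001 -0.001] shift new-axes [-0.236  1.191  0.927] rows 3.054885543226537 0.013512542180150019
```

```bash
python3 -m crank '[[1,[-0.03,0.15,0.11],[0,0,0]],[1,[-0.05,0.26,0.2],[0,0,0]],[1,[-0.06,0.3,0.23],[0,0,0]],[1,[-0.05,0.28,0.22],[0,0,0]],[1,[-0.046,0.2,0.165],[0,0,0]],[1,[0,0,0],[0,0,0]],[1,[0,0,0],[0,0,0]]]'
python3 - <<'E'
from pres import *
from station import r
s=r.sense();print(s["joints"].round(1));left(s,Pt,Rt)
c=r.capture("side");cv2.imwrite("pics/s14.png",c["img"])
E
```

```text
time_s: 22.2
tcp_pos: [0.518, -0.0842, 0.0833]
ee_rot: [[-0.879, -0.287, 0.381], [-0.264, 0.958, 0.114], [-0.397, -0.0, -0.918]]
wrist_force: [-0.2, -0.2, -0.7]
gripper_width: 0.263
[  5.2  14.4 -34.4 -14.3 -18.8 -65.9]
shift now-axes [-0.38  -0.01  -0.075] turn [-0.001  0.002  0.004] shift new-axes [-0.38  -0.009 -0.076] rows 0.7754860763441211 0.02079059001075139
```

View pics/s14.png

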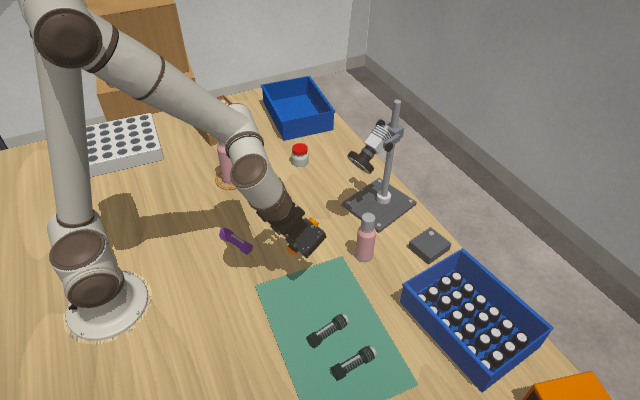

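All clear; final approach.

```bash
python3 -m crank '[[1,[-0.1,0,-0.02],[0,0,0]],[1,[-0.14,-0.005,-0.03],[0,0,0]],[1,[-0.1,-0.005,-0.02],[0,0,0]],[1,[-0.04,0,-0.005],[0,0,0]],[1,[0,0,0],[0,0,0]],[1,[0,0,0],[0,0,0]],[1,[0,0,0],[0,0,0]]]'
python3 - <<'E'
from pres import *
from station import r
for i in range(3):
    s=r.sense();left(s,Pt,Rt); 
    c=r.capture("side")
t=r.capture("top")
print(s["joints"].round(1),s["wrist_force"],s["gripper_width"])
pickle.dump((c,t),open("fin.pkl","wb"))
print("side lens pred",proj(c,focus),"top",proj(t,focus),"ring",proj(c,np.array([.713,-.0271,.2322])),proj(t,np.array([.713,-.0271,.2322])))
cv2.imwrite("pics/s15.png",cv2.resize(c["img"][120:280,240:420],None,fx=4,fy=3.7,interpolation=cv2.INTER_CUBIC))
cv2.imwrite("pics/t15.png",cv2.resize(t["img"][90:240,260:420],None,fx=4,fy=4,interpolation=cv2.INTER_CUBIC))
E
```

```text
time_s: 22.95
tcp_pos: [0.5474, -0.0771, 0.1051]
ee_rot: [[-0.88, -0.284, 0.381], [-0.261, 0.959, 0.114], [-0.398, 0.001, -0.918]]
wrist_force: [-0.3, 0.2, -1.5]
gripper_width: 0.27
shift now-axes [-0.015  0.007  0.005] turn [-0.001  0.002 -0.   ] shift new-axes [-0.015  0.007  0.005] rows 0.03490620322254624 0.01289047738335087
shift now-axes [-0.014  0.007  0.005] turn [-0.001  0.002 -0.   ] shift new-axes [-0.014  0.007  0.005] rows 0.03345584899727424 0.013849299068846703
shift now-axes [-0.013  0.007  0.005] turn [-0.001  0.002 -0.   ] shift new-axes [-0.013  0.007  0.005] rows 0.031711840270551225 0.014597155771745692
[  6.1  14.5 -30.7 -11.2 -22.1 -70. ] [ 0.27697535  0.01557392 -1.7712223 ] 0.26062700034748304
side lens pred (np.float64(323.93623500642775), np.float64(208.14166332808003)) top (np.float64(338.18271012377375), np.float64(192.48087545685388)) ring (np.float64(357.9854949980442), np.float64(164.30785752229048)) (np.float64(326.1379476488347), np.float64(145.00246933094968))
```

View pics/s15.png

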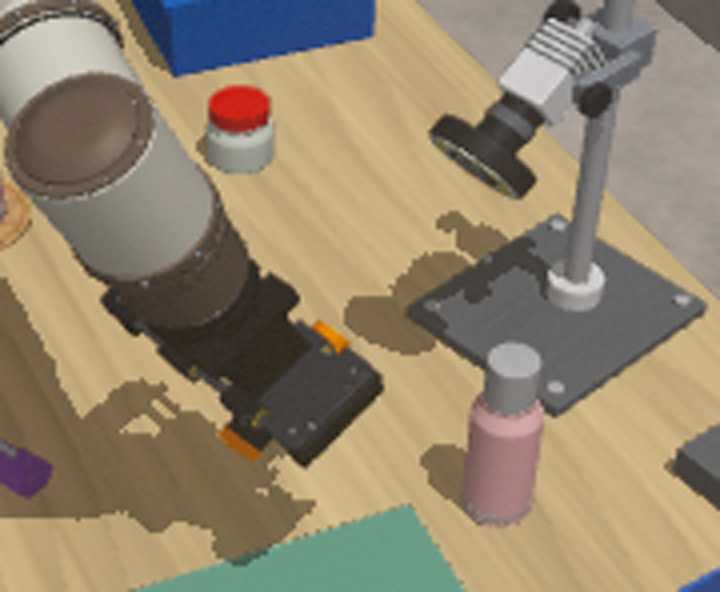

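View pics/t15.png

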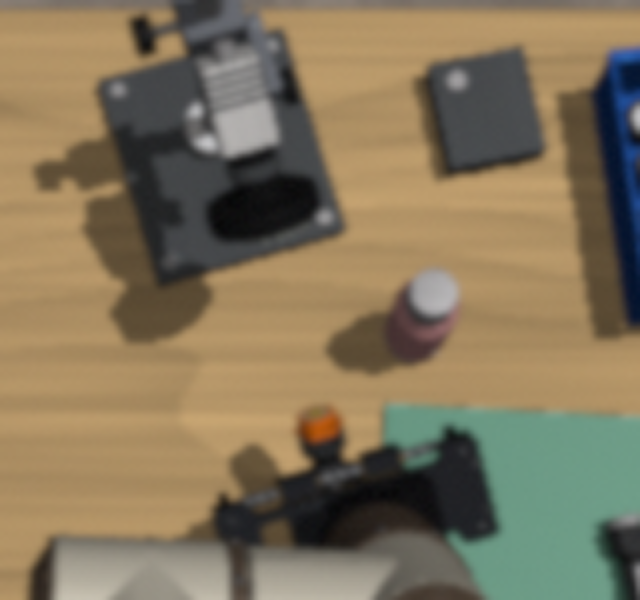

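```bash
python3 -m crank '[[1,[-0.014,0.007,0.005],[0,0,0]],[1,[0,0,0],[0,0,0]]]'
python3 - <<'E'
from pres import *
c,t=pickle.load(open("fin.pkl","rb"))
im=cv2.resize(c["img"][140:220,310:390],None,fx=8,fy=7.5,interpolation=cv2.INTER_CUBIC)
tt=cv2.resize(t["img"][120:200,290:370],None,fx=8,fy=7.5,interpolation=cv2.INTER_CUBIC)
def mk(I,cam,X,x0,y0,col): 
    u,v=proj(cam,X);cv2.circle(I,(int((u+.5-x0)*8),int((v+.5-y0)*7.5)),2,col,-1)
for I,cam,x0,y0 in((im,c,310,140),(tt,t,290,120)):
    for k in range(0,360,10):
        w=np.radians(k);v=np.cos(w)*F[:,1]+np.sin(w)*F[:,2]
        mk(I,cam,np.array([.713,-.0271,.2322])+.04*v,x0,y0,(0,255,0)); mk(I,cam,focus+.013*v,x0,y0,(255,0,0))
    for d in np.arange(0,.15,.01): mk(I,cam,focus+d*n,x0,y0,(0,0,255))
cv2.imwrite("pics/ov_s.png",im);cv2.imwrite("pics/ov_t.png",tt)
E
```

```text
time_s: 23.35
tcp_pos: [0.5495, -0.0758, 0.1057]
ee_rot: [[-0.879, -0.285, 0.382], [-0.261, 0.959, 0.114], [-0.399, 0.0, -0.917]]
wrist_force: [0.1, 0.4, -1.0]
gripper_width: 0.263
```

View pics/ov_s.png

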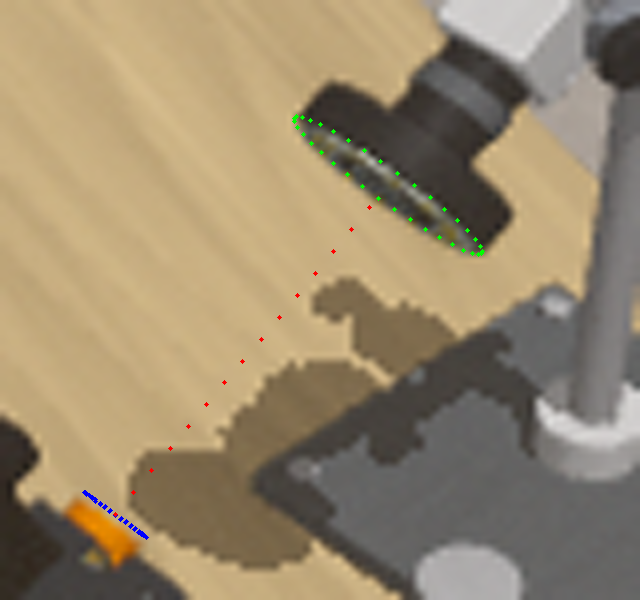

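View pics/ov_t.png

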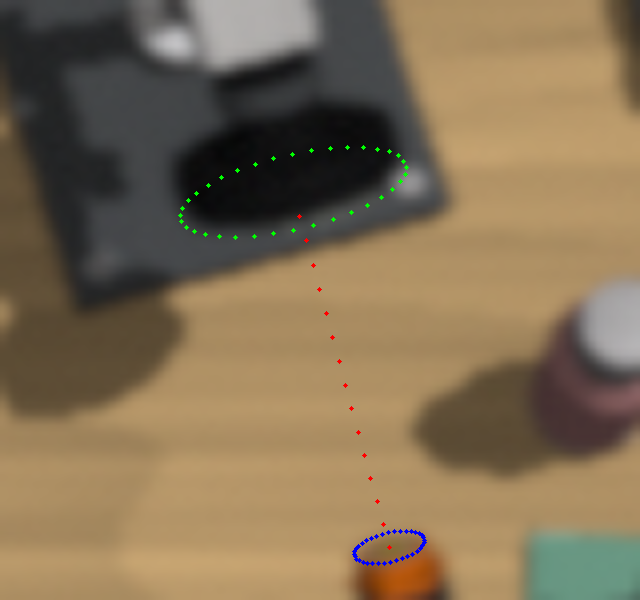

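The ring outline fits the side view. These pictures predate the 1.5 mm correction, so I'll re-check now.

Run:
```python
from pres import *
from station import r
c=r.capture("side");t=r.capture("top");s=r.sense();left(s,Pt,Rt)
im=cv2.resize(c["img"][180:220,300:340],None,fx=15,fy=15,interpolation=cv2.INTER_CUBIC)
tt=cv2.resize(t["img"][175:215,320:360],None,fx=15,fy=15,interpolation=cv2.INTER_CUBIC)
for I,cam,x0,y0 in((im,c,300,180),(tt,t,320,175)):
    for k in range(0,360,10):
        w=np.radians(k);v=np.cos(w)*F[:,1]+np.sin(w)*F[:,2]
        u,vv=proj(cam,focus+.013*v);cv2.circle(I,(int((u+.5-x0)*15),int((vv+.5-y0)*15)),2,(255,0,0),-1)
cv2.imwrite("pics/ov2.png",cv2.resize(np.hstack([im,tt]),(800,400)));cv2.imwrite("pics/s16.png",c["img"])
```

```text
shift now-axes [ 0.007 -0.     0.001] turn [-0.002  0.003  0.   ] shift new-axes [ 0.007 -0.     0.001] rows 0.014106578538068484 0.019775538700580037
```

View pics/ov2.png

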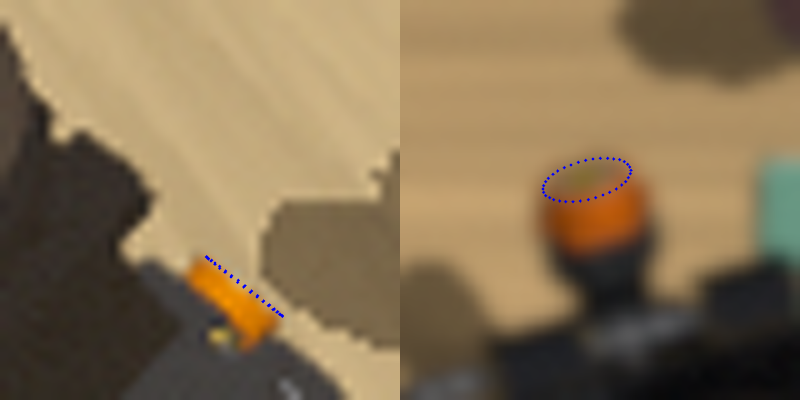

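View pics/s16.png

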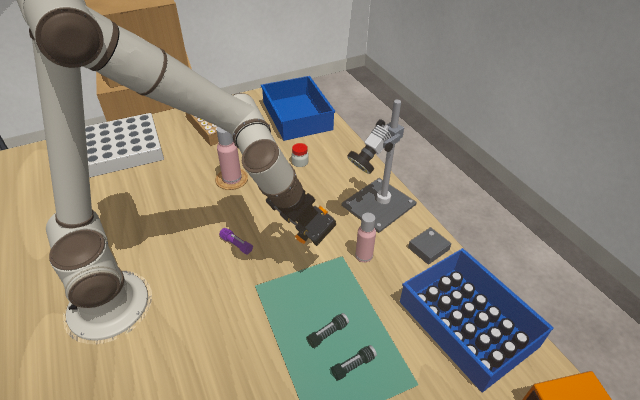

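The lens lies on the predicted circle within about half a pixel (about 1–2 mm) in both views, and its face is parallel to the ring. The flask, jar and plain torches are in place. I'll check it is still, then hand in.

```bash
python3 -m crank '[[1,[0,0,0],[0,0,0]],[1,[0,0,0],[0,0,0]],[1,[0,0,0],[0,0,0]]]'
python3 - <<'E'
from pres import *
from station import r
s=r.sense();left(s,Pt,Rt);print(s["joint_velocities"].round(2),s["gripper_width"])
print(r.finish_job())
E
```

```text
time_s: 23.75
tcp_pos: [0.5493, -0.0759, 0.1056]
ee_rot: [[-0.879, -0.285, 0.382], [-0.261, 0.959, 0.114], [-0.398, 0.0, -0.917]]
wrist_force: [1.7, -0.1, -0.7]
gripper_width: 0.262
shift now-axes [0.006 0.    0.001] turn [-0.002  0.003  0.   ] shift new-axes [0.006 0.    0.001] rows 0.012310456190365693 0.019391364018492153
[-0.05  0.08  0.02  0.04  0.07 -0.03] 0.26176833559870827
the job is handed in; nothing more can be done
None
```

I moved the large pink flask from in front of the camera onto the cork coaster, where it stands upright. I then picked the orange-banded torch off the mat and am holding it still, lens towards the camera. I handed in at about 23.8 s of the 54 s allowed.

**Last checks:**
- **Tool pose:** it was 0.6 mm and about 0.2° from the presenting pose I worked out, with joint speeds near zero. The torch was still gripped, with the fingers reading about 23 mm on the 24 mm barrel.
- **Lens position:** the lens lay within about half a pixel (1–2 mm) of its expected place in the side and top views, and its face looked parallel to the ring light. The ring light was located from its 12 LEDs, fitting to 0.05 px, with a tilt of 33.5°.
- **Other things:** the side view showed the flask on the coaster and the jar, both plain torches and the camera stand where they were. The wrist force never read above about 5 N.

**What disagreed or fell short:**
- **Wrist camera offset:** its stated sideways position was about 1 mm off, and I corrected the ring position for this.
- **Torch position in the hand:** it differed from my first measurement by about 0.7 mm, which I also corrected. An error of about 1–2 mm in where the lens is could remain.
- **Joint 5 range:** it was too short for the tool to lean the full tilt, so I gripped the torch with the tool leaned back 10°.

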